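# Slide the whisk from its case and set it in the tea bowl

## Robot

A 6-joint arm with a two-finger parallel gripper is mounted at the origin on the work surface. World frame = base frame: x ahead of the robot, y to its left, z up, the work surface at z = 0. Lengths are in m, angles in rad, forces in N, time in s.
With the tool pointing down it reaches from about 0.275 to 0.85 m from the base axis. Payload 19 kg.
Tool frame: the origin (TCP) lies midway between the tips of the shut fingers; the grasp point (between the pads) lies 19 mm behind it; z points along the fingers, x is the direction in which the jaws open and shut, and the axes are right-handed (so a half turn about z gives the same grasp; the last joint's range is limited). The gripper opens to 85 mm and grips with 20 to 120 N. Pads are 22 mm wide; open, the fingers measure 114 mm over their backs; the gripper's body (76 mm by 85 mm) begins 54 mm behind the grasp point. The pads swing forward as they close: fully open they stand 13 mm farther back than shut.
Start: joints at [-1.439, 0.15, 1.437, -0, 1.554, -0.134], TCP at [0.151, -0.555, 0.231] pointing down, gripper open.
Joint ranges: [-2.8, 2.8], [-0.68, 2.1], [0.12, 2.68], [-1.39, 4.53], [0.16, 2.79], [-2.81, 2.81]. Speed limits (rad/s): [1.89, 1.89, 2.22, 3.01, 3.01, 3.01].

## Interface

Orientations are given as a 3x3 rotation matrix whose columns are the frame's x, y, z axes.
In Python, from plant import manip, cams gives the robot as it stands.
- The arm moves only by the tool servo_tool, never from a script. Its argument "motion" is a list of rows, each an object with "slide": the shift along the tool's x, y, z in m, a list of three; "roll": the turn about the tool's z in rad; "jaw": the closure, from 0 (fully open) to 1 (shut). A call has 1 to 12 rows; each row is the pose to reach, as a shift and turn from the pose commanded when the call began, along the tool's axes at that moment; what a row does not reach only later rows make up. A row lasts 1/12 s, in which the tool goes at most 41.7 mm and 7.16 degrees, less where a joint would pass 70% of its speed; a pose out of reach is approached as far as the arm can. A call with a gripper value outside its range is refused whole. The fingers move at their own pace and stop on an object; "newtons" is the grip in N (left out, the last holds). Time passes only in rows, so rows that repeat a pose let the fingers close. It gives the time, the measured TCP pose, the force and the opening at its end, in the units of the state.
- manip.read_state(): the state, without advancing time (a new reading comes with each control period).
- cams.camera(name): name is "side" or "top" or "wrist"; returns a dict with "img" (400x640x3 uint8, red, green, blue), "fx", "fy", "cx", "cy" (pixels), "rvec" (rotation vector, rad) and "tvec" (3), from world to camera coordinates, as OpenCV has them; the wrist camera has in their place "T_tool_cam" (4x4, takes a point from camera to tool coordinates, whose origin is the TCP and whose axes are the tool frame's). Camera axes: x right, y down, z forward; pixel columns grow to the right and rows downward; lengths in m; the calibration is good to about 2 mm. A picture is of the moment at which its call begins: read the wrist's pose just before it. There is no depth.
- manip.job_done(): hands the job in, once; it reports no verdict.
The state is a dict: "clock": time; "joints": joint angles; "joint_velocities": joint speeds; "joint_torque": joint torques, N m; "eef_pos": TCP position; "tcp_rot": TCP orientation; "ft_force": force on the tool from outside, world axes, zero at the start; "ft_torque": the same for the moment, N m; "finger_gap": finger opening in m.
Only numpy, scipy, OpenCV 4.12 (cv2) and the standard library are available. Lean on these libraries where they do the work, as an engineer would, in place of code of your own. Each camera call takes 0.05 s, during which the arm holds its last target.

## Task

Tip the eight-sided wooden case mouth-down, low over the black shelf top, until the bamboo whisk inside slides partly out and its handle shows, then lay the case down on its side on the shelf top with the whisk still in it. Draw the whisk out by its handle, keeping your fingers and the shelf top off its tines, and lower it (do not drop it) tines-down into the tea bowl on the turntable, so that it stays leaning there with its handle up. Leave the bowl and the other things where they stand.

Things in the scene. Friction and masses are not known exactly. Their poses are not given: they have to be found in the camera images.
- case_center (a point): Whisk case: a wooden tube with eight flat sides, lying on a flat on the shelf top; 152 mm long, 56 mm across flats (two flats stand upright at its sides), about 160 g. This point: its middle, on the tube's axis, 28 mm above the shelf top. x axis: along the tube to the mouth (mouth at x = +76 mm, closed end at -76 mm); z: up as it lies at the start.
- case_mouth (a point): The same case, same axes: centre of its open mouth, on the tube's axis. A thin black line runs round the outside near the mouth; the mouth faces the turntable's side, within some 45 degrees. Walls and closed end 5 mm thick, bore 46 mm across flats, 147 mm deep, smooth: the whisk starts to slide when the tube is tipped 14 to 20 degrees and keeps its place below about 12.
- whisk_center (a point): Bamboo whisk, 116 mm long, about 30 g, in the case. This point: half-way along, on its axis. x axis: towards the handle end (x = +58 mm); tine tips at x = -58 mm. Handle: plain cylinder 24 mm across, x = -4 to +58 mm. Tines: bulb of fine splints, x = -4 to -58 mm, 42 mm across where widest, 14 mm from the tips.
- whisk_handle (a point): The same whisk, same axes: middle of the handle, on its axis, 31 mm from the handle end. The whisk lies tines-first in the case; at the start the handle end is 24 to 30 mm inside the mouth, out of reach. It rests on bulb and handle, so its axis slopes down to the handle end by about 5 degrees.
- bowl: Tea bowl, ivory ceramic, loose, about 0.4 kg, on the turntable. Origin: centre of its underside (30 mm above the shelf top), z up. 118 mm across the rim, 70 mm high, wall 5 mm; inner floor 10 mm above the underside; the inside is about 80 mm across at 15 mm height, 98 mm at 30 mm.
- turntable: Walnut turntable, 280 mm across, top 30 mm above the shelf top, fixed in place; its platter can turn but stiffly. Origin: on its axis at shelf-top height, z up. It carries the bowl, the caddy and the incense box.
- caddy: Tall brown ceramic tea caddy with an ivory-coloured lid, 74 mm across, 148 mm high, standing on the turntable; origin at the centre of its underside, z up.
- incense_box: Celadon incense box shaped like a persimmon, 68 mm across, 51 mm high with its stalk, on the turntable; origin at the centre of its underside, z up.
- kettle_lid: Cast-iron kettle lid with a brass knob, 110 mm across, 42 mm high, lying on the shelf top; origin at the centre of its underside, z up.
- stopper: Eight-sided wooden stopper of the whisk case, 56 mm across flats, 24 mm high, lying on the shelf top plug-side up; origin at the centre of its underside, z up.
Not all that is in view belongs to the job. Leave any pink or purple look-alike of the part that bears case_center alone.

How it is judged:
On the way, in this order (a step that is already met when the one before it is completed fails the run):
1. the whisk has slid until the end of its handle stands at least 15 mm out of the mouth of the case (x of whisk_handle in the frame of case_center above 0.06 m), for 0.2 s.
2. the fingers grip the whisk while its tines are still at least 14 mm inside the case and the case lies on the shelf top (contact force between the fingers and whisk above 1 N and x of whisk_center in the frame of case_center below 0.12 m and height (world z) of case_center below 0.034 m), for 0.2 s.
At the end, for the whole second after the job is handed in: At rest: the whisk in the bowl, its middle within 45 mm of the bowl's axis and 20 to 90 mm above its underside, leaning tines-down (axis 10 degrees or more from level); the bowl upright (within 9 degrees); the case on its side on the shelf top (middle below 34 mm, level within 7 degrees) (horizontal distance between whisk_center and bowl below 0.045 m and z of whisk_center in the frame of bowl between 0.02 and 0.09 m and angle between whisk_center's own x axis and vertical below 1.4 rad and linear speed of each of whisk, case below 0.03 m/s and height (world z) of case_center below 0.034 m and angle between case_center's own x axis and vertical between 1.45 and 1.69 rad and angle between bowl's own z axis and vertical below 0.15 rad); the robot touches nothing.
It fails at once if the tines touch the shelf top (contact force between whisk_c1 and table above 0.05 N).
It fails at once if the fingers touch the tines (contact force between the fingers and whisk_c1 above 0.3 N).
It fails at once if the whisk is dropped into the bowl (in free fall over the bowl with its middle more than 95 mm above the bowl's underside) (contact force between whisk and anything else below 0.005 N and horizontal distance between whisk_center and bowl below 0.12 m and z of whisk_center in the frame of bowl above 0.095 m).
It fails at once if the bowl is shifted by more than 30 mm or tipped over (distance of bowl from where it was at the start of the episode above 0.03 m or angle between bowl's own z axis and vertical above 0.5 rad).
It fails at once if another thing is shifted by more than 30 mm or tipped over (distance of any of caddy, incense_box, kettle_lid, stopper from where it was at the start of the episode above 0.03 m or angle between any of caddy, incense_box, kettle_lid, stopper's own z axis and vertical above 0.5 rad).
It also fails if it takes over 61 s, if anything falls off the work surface, if the arm or the gripper's body presses on something with over 40 N, if the wrist force passes 120 N, or if a joint passes its speed limit or range.

## Working session

There is one attempt and no reset: what is moved stays moved. The work goes in short steps, Python scripts to look and compute and a tool call to move; the robot and the scene stay as the last step left them, time stands still between calls to the robot, and variables do not carry over. Pictures are saved under pics/ and viewed, and the job is handed in when it is done.

Besides the shell and the picture viewer there is one more tool, called after "Emit:" in YAML: its name, and indented under it one key for each argument. servo_tool: Moves the arm, as the interface text tells. Its arguments: {"type":"object","properties":{"motion":{"type":"array","items":{"type":"object","properties":{"slide":{"type":"array","items":{"type":"number"}},"roll":{"type":"number"},"jaw":{"type":"number"}}}},"newtons":{"type":"number"}},"required":["motion"]}

```bash
ls; mkdir -p pics
python3 - <<'E'
from plant import manip, cams
import cv2
s=manip.read_state(); print(s['clock'],s['eef_pos'],s['tcp_rot'],s['finger_gap'],s['ft_force'])
for n in ['side','top','wrist']:
    c=cams.camera(n); cv2.imwrite(f'pics/{n}0.png',c['img'][...,::-1])
    print(n,{k:v for k,v in c.items() if k!='img'})
E
```

```text
pics
0.0 [ 0.15097881 -0.55458362  0.23070098] [[ 2.62663079e-01 -9.64887599e-01 -1.64970518e-04]
 [-9.64886937e-01 -2.62663094e-01  1.13919348e-03]
 [-1.14252532e-03 -1.40046169e-04 -9.99999338e-01]] 0.085165374193383 [ 0.67804461 -0.21438189  0.10001871]
side {'fx': 433.5199052014218, 'fy': 433.5199052014218, 'cx': 319.59536505661345, 'cy': 201.18249210909173, 'rvec': array([ 0.62112517, -2.52902817,  1.28037423]), 'tvec': array([0.47488002, 0.1611339 , 1.04757939])}
top {'fx': 510.9580197612448, 'fy': 510.9580197612448, 'cx': 314.57416006590887, 'cy': 197.70448689152954, 'rvec': array([ 2.22708871, -2.1693563 ,  0.03738671]), 'tvec': array([0.01791833, 0.521095  , 1.35194287])}
wrist {'fx': 298.11982657494144, 'fy': 298.11982657494144, 'cx': 316.5115088617452, 'cy': 202.08410295066759, 'T_tool_cam': array([[ 9.99999693e-01, -6.52930875e-04, -4.32873011e-04,
         1.16340391e-04],
       [ 7.56654945e-04,  9.48147471e-01,  3.17829828e-01,
        -8.15241018e-02],
       [ 2.02906543e-04, -3.17830058e-01,  9.48147675e-01,
        -1.41591029e-01],
       [ 0.00000000e+00,  0.00000000e+00,  0.00000000e+00,
         1.00000000e+00]])}
```

View pics/side0.png

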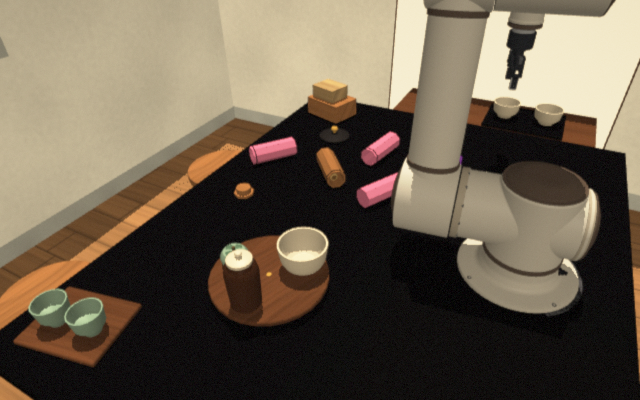

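View pics/top0.png

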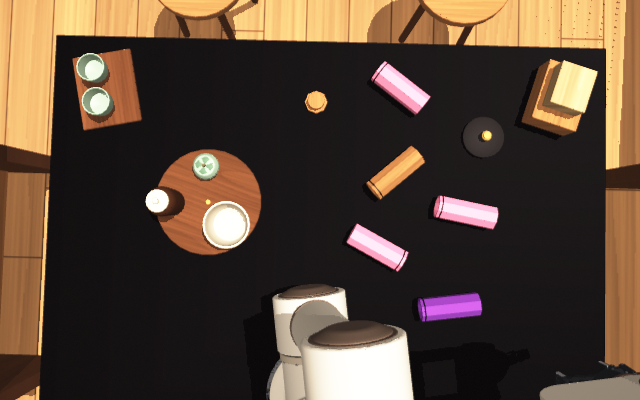

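View pics/wrist0.png

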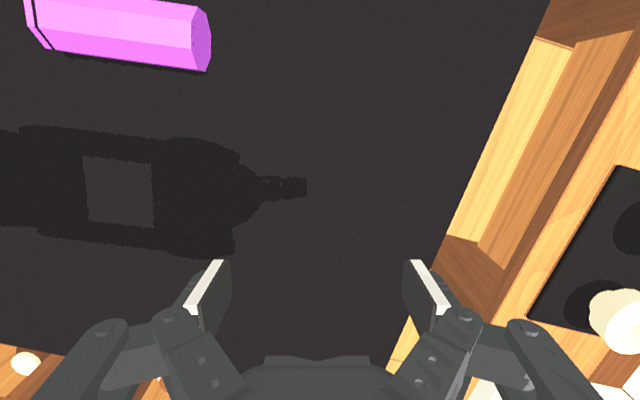

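```bash
cat > h.py <<'E'
import numpy as np, cv2
from plant import manip, cams
def cam(n):
    c=cams.camera(n)
    if n!='wrist':
        R=cv2.Rodrigues(c['rvec'])[0]; c['R']=R; c['t']=np.array(c['tvec']); c['o']=-R.T@c['t']
    return c
def wcam(s=None):
    s=manip.read_state(); c=cams.camera('wrist'); T=np.eye(4); T[:3,:3]=s['tcp_rot']; T[:3,3]=s['eef_pos']
    W=T@c['T_tool_cam']; c['R']=W[:3,:3].T; c['o']=W[:3,3]; c['t']=-c['R']@c['o']; return c
def ray(c,uv):
    uv=np.atleast_2d(uv).astype(float); d=np.c_[(uv[:,0]-c['cx'])/c['fx'],(uv[:,1]-c['cy'])/c['fy'],np.ones(len(uv))]
    return d@c['R']
def plane(c,uv,z):
    d=ray(c,uv); return c['o']+d*((z-c['o'][2])/d[:,2])[:,None]
def proj(c,p):
    q=np.atleast_2d(p)@c['R'].T+c['t']; return np.c_[q[:,0]/q[:,2]*c['fx']+c['cx'],q[:,1]/q[:,2]*c['fy']+c['cy']]
def save(c,name,crop=None,scale=1):
    im=c['img'][...,::-1]
    if crop: x0,y0,x1,y1=crop; im=im[y0:y1,x0:x1]
    cv2.imwrite('pics/'+name,cv2.resize(im,None,fx=scale,fy=scale,interpolation=cv2.INTER_CUBIC))
E
python3 - <<'E'
from h import *
c=cam('top'); hsv=cv2.cvtColor(c['img'],cv2.COLOR_RGB2HSV)
print('cam',c['o'])
m=((hsv[...,0]>5)&(hsv[...,0]<25)&(hsv[...,1]>80)&(hsv[...,2]>40)).astype(np.uint8)
z=np.zeros_like(m); z[135:210,350:435]=m[135:210,350:435]
ct=max(cv2.findContours(z,0,1)[0],key=cv2.contourArea)[:,0,:]
print('n',len(ct), ct.min(0),ct.max(0))
for h in (0.028,0.045,0.056):
    p=plane(c,ct,h)[:,:2].astype(np.float32); print(h,cv2.minAreaRect(p))
# bowl
m=((hsv[...,1]<70)&(hsv[...,2]>150)).astype(np.uint8); z=np.zeros_like(m); z[195:255,195:255]=m[195:255,195:255]
ct=max(cv2.findContours(z,0,1)[0],key=cv2.contourArea)[:,0,:]
p=plane(c,cv2.convexHull(ct)[:,0],0.100)[:,:2].astype(np.float32); print('bowl',cv2.fitEllipse(p),cv2.minEnclosingCircle(p))
for n,uv,hh in [('tt',(208,202),.03),('caddy',(157,201),.178),('incense',(206,166),.07),('stopper',(316,102),.024),('lid knob',(487,135),.04)]: print(n,plane(c,uv,hh))
save(c,'top_case.png',(340,130,440,215),6)
s=cam('side'); save(s,'side_case.png',(240,110,420,220),4)
E
```

```text
cam [0.46624343 0.02289178 1.37175203]
n 128 [366 145] [425 199]
0.028 ((0.593269944190979, -0.18038441240787506), (0.060026995837688446, 0.1652572751045227), 41.281333923339844)
0.045 ((0.5916630029678345, -0.17781278491020203), (0.0592675656080246, 0.1631666123867035), 41.28132247924805)
0.056 ((0.590623140335083, -0.17614877223968506), (0.05877621844410896, 0.16181381046772003), 41.281349182128906)
bowl ((0.4451585114002228, 0.25039371848106384), (0.11652863025665283, 0.11708778887987137), 133.71121215820312) ((0.4449819326400757, 0.25040203332901), 0.058937717229127884)
tt [[0.50103323 0.31138512 0.03      ]]
caddy [[0.49640518 0.39915282 0.178     ]]
incense [[0.59197603 0.311105   0.07      ]]
stopper [[0.77466591 0.03443432 0.024     ]]
lid knob [[ 0.69521519 -0.41528837  0.04      ]]
```

View pics/top_case.png

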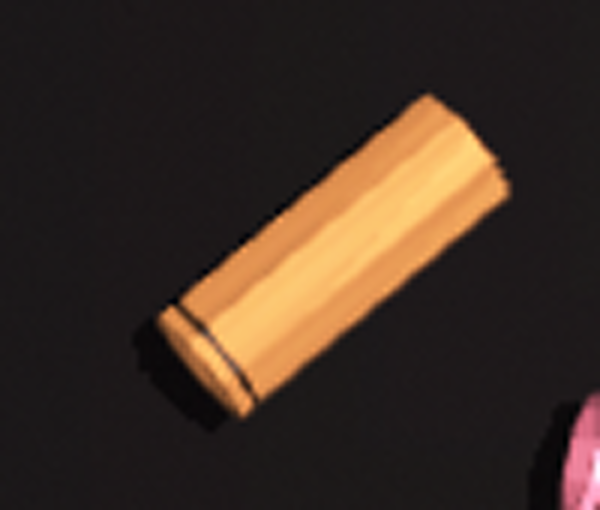

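View pics/side_case.png

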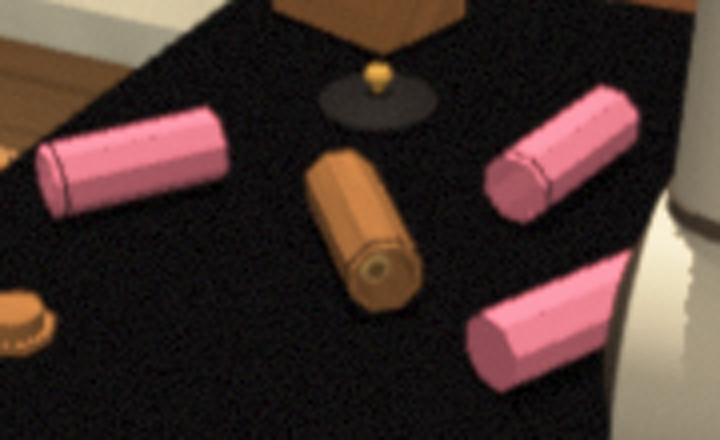

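Run:
```python
from h import *
c=cam('top'); hsv=cv2.cvtColor(c['img'],cv2.COLOR_RGB2HSV)
m=((hsv[...,0]>5)&(hsv[...,0]<25)&(hsv[...,1]>80)&(hsv[...,2]>40)).astype(np.uint8)
z=np.zeros_like(m); z[135:210,350:435]=m[135:210,350:435]
ct=max(cv2.findContours(z,0,1)[0],key=cv2.contourArea)[:,0,:]
a=np.radians(131.28); u=np.array([np.cos(a),np.sin(a)]); n=np.array([-u[1],u[0]])
P=lambda h:plane(c,ct,h)[:,:2]
for h in (0,.0164,.0396,.056): 
    p=P(h); print(h,'along',(p@u).min(),(p@u).max(),'lat',(p@n).min(),(p@n).max())
print('cam lat',c['o'][:2]@n,'along',c['o'][:2]@u)
# pink pieces
m=((hsv[...,0]>125)&(hsv[...,1]>40)&(hsv[...,2]>90)).astype(np.uint8)
for k in cv2.findContours(m,0,1)[0]:
    if cv2.contourArea(k)>100: print('pink',cv2.boxPoints(cv2.minAreaRect(plane(c,k[:,0],.03)[:,:2].astype(np.float32))).round(3).tolist())
```

```text
0 along -0.6162410713629386 -0.4475402816514694 lat -0.3566676428627364 -0.295389799243756
0.0164 along -0.6123454274875654 -0.4456615423595856 lat -0.3567730226973396 -0.2962277871703121
0.0396 along -0.6068345166394766 -0.44300381360521335 lat -0.3569220966097052 -0.29741323350544024
0.056 along -0.6029388727641035 -0.4411250743133296 lat -0.35702747644430843 -0.2982512214319964
cam lat -0.3654819722379393 along -0.290396108943782
pink [[0.20499999821186066, -0.24899999797344208], [0.22699999809265137, -0.4129999876022339], [0.2849999964237213, -0.4050000011920929], [0.2619999945163727, -0.2409999966621399]]
pink [[0.33000001311302185, -0.19300000369548798], [0.382999986410141, -0.22100000083446503], [0.4580000042915344, -0.07800000160932541], [0.4050000011920929, -0.050999999046325684]]
pink [[0.4480000138282776, -0.4429999887943268], [0.5070000290870667, -0.45399999618530273], [0.5379999876022339, -0.2879999876022339], [0.4790000021457672, -0.2770000100135803]]
pink [[0.7450000047683716, -0.23000000417232513], [0.7960000038146973, -0.26899999380111694], [0.890999972820282, -0.14300000667572021], [0.8399999737739563, -0.10499999672174454]]
```

Emit:
servo_tool:
  motion:
    - {"slide": [-0.175, -0.56, 0.0], "roll": -2.026, "jaw": 0}
    - {"slide": [-0.175, -0.56, 0.0], "roll": -2.026, "jaw": 0}
    - {"slide": [-0.175, -0.56, 0.0], "roll": -2.026, "jaw": 0}
    - {"slide": [-0.175, -0.56, 0.0], "roll": -2.026, "jaw": 0}
    - {"slide": [-0.175, -0.56, 0.0], "roll": -2.026, "jaw": 0}
    - {"slide": [-0.175, -0.56, 0.0], "roll": -2.026, "jaw": 0}
    - {"slide": [-0.175, -0.56, 0.0], "roll": -2.026, "jaw": 0}
    - {"slide": [-0.175, -0.56, 0.0], "roll": -2.026, "jaw": 0}
    - {"slide": [-0.175, -0.56, 0.0], "roll": -2.026, "jaw": 0}
    - {"slide": [-0.175, -0.56, 0.0], "roll": -2.026, "jaw": 0}
    - {"slide": [-0.175, -0.56, 0.0], "roll": -2.026, "jaw": 0}
    - {"slide": [-0.175, -0.56, 0.0], "roll": -2.026, "jaw": 0}

```text
clock: 1.3
eef_pos: [0.5739, -0.2839, 0.2313]
tcp_rot: [[0.98, 0.2, 0.0], [0.2, -0.98, -0.0], [0.0, 0.0, -1.0]]
ft_force: [-0.1, -0.8, 0.6]
finger_gap: 0.0854
```

```bash
cat >> h.py <<'E'
def to(p,yaw_deg,verbose=True):
    s=manip.read_state(); R=s['tcp_rot']; d=R.T@(np.array(p)-s['eef_pos'])
    yaw=np.degrees(np.arctan2(R[1,0],R[0,0])); r=-np.radians((yaw_deg-yaw+180)%360-180)
    print('t',s['clock'],'pos',s['eef_pos'].round(4),'yaw',yaw.round(2),'gap',round(s['finger_gap'],4),'F',np.round(s['ft_force'],2),'T',np.round(s['ft_torque'],3),'tilt',R[2,:2].round(4))
    print('slide',d.round(4),'roll',r.round(3))
E
python3 - <<'E'
from h import *
to([.6451,-.2389,.12],41.3)
E
```

```text
t 1.3 pos [ 0.5739 -0.2839  0.2313] yaw 11.53 gap 0.0854 F [-0.08 -0.82  0.58] T [-0.037  0.013 -0.062] tilt [0.0001 0.    ]
slide [ 0.0788 -0.0299  0.1113] roll -0.519
```

Emit:
servo_tool:
  motion:
    - {"slide": [0.04, -0.015, 0.04], "roll": -0.12}
    - {"slide": [0.079, -0.03, 0.08], "roll": -0.24}
    - {"slide": [0.079, -0.03, 0.11], "roll": -0.36}
    - {"slide": [0.079, -0.03, 0.11], "roll": -0.48}
    - {"slide": [0.079, -0.03, 0.11], "roll": -0.519}
    - {"slide": [0.079, -0.03, 0.11], "roll": -0.519}
    - {"slide": [0.079, -0.03, 0.11], "roll": -0.519}

```text
invalid input at $.motion[0]: expected keys slide, roll, jaw
```

Run:
```python
from h import *
to([.6451,-.2389,.12],41.3)
c=wcam(); save(c,'w1.png')
u=np.array([np.cos(np.radians(131.28)),np.sin(np.radians(131.28)),0]); n=np.array([-u[1],u[0],0]); C=np.array([.5923,-.1788,0])
for z,w in ((.0396,28),(.056,11.6)):
  print(z,proj(c,[C-.076*u+[0,0,z]+n*w/1e3,C-.076*u+[0,0,z]-n*w/1e3,C+.076*u+[0,0,z]+n*w/1e3,C+.076*u+[0,0,z]-n*w/1e3]).round(1).tolist())
```

```text
t 1.3 pos [ 0.5739 -0.2839  0.2313] yaw 11.53 gap 0.0854 F [-0.08 -0.82  0.58] T [-0.037  0.013 -0.062] tilt [0.0001 0.    ]
slide [ 0.0788 -0.0299  0.1113] roll -0.519
0.0396 [[363.3, 160.4], [408.9, 135.2], [293.4, 27.5], [343.5, -5.5]]
0.056 [[379.4, 155.6], [399.2, 144.7], [307.3, 13.3], [329.2, -1.2]]
```

View pics/w1.png

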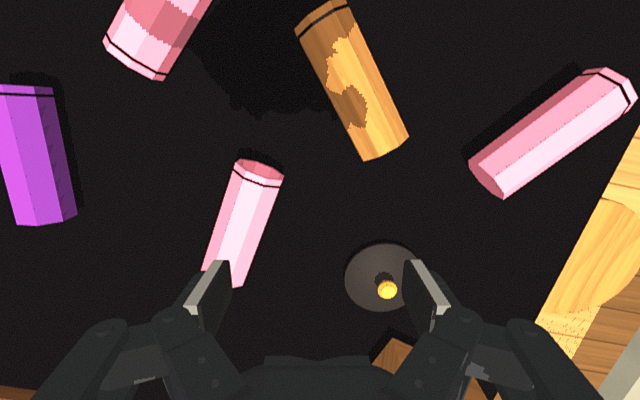

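The case stands at about (295,30)–(409,135) in the wrist view. That matches my projected corners, so I continue to the hover.

Emit:
servo_tool:
  motion:
    - {"slide": [0.04, -0.015, 0.04], "roll": -0.12, "jaw": 0}
    - {"slide": [0.079, -0.03, 0.08], "roll": -0.24, "jaw": 0}
    - {"slide": [0.079, -0.03, 0.11], "roll": -0.36, "jaw": 0}
    - {"slide": [0.079, -0.03, 0.11], "roll": -0.48, "jaw": 0}
    - {"slide": [0.079, -0.03, 0.11], "roll": -0.519, "jaw": 0}
    - {"slide": [0.079, -0.03, 0.11], "roll": -0.519, "jaw": 0}
    - {"slide": [0.079, -0.03, 0.11], "roll": -0.519, "jaw": 0}

```text
clock: 1.93
eef_pos: [0.6441, -0.2409, 0.1215]
tcp_rot: [[0.757, 0.653, 0.0], [0.653, -0.757, -0.0], [0.0, 0.0, -1.0]]
ft_force: [0.4, 0.1, 0.8]
finger_gap: 0.0853
```

Run:
```python
from h import *
to([.6451,-.2389,.028],41.3)
c=wcam(); save(c,'w2.png')
u=np.array([np.cos(np.radians(131.28)),np.sin(np.radians(131.28)),0]); n=np.array([-u[1],u[0],0]); C=np.array([.5923,-.1788,0])
for z,w in ((.0396,28),(.056,11.6)):
  print(z,proj(c,[C-.076*u+[0,0,z]+n*w/1e3,C-.076*u+[0,0,z]-n*w/1e3,C+.076*u+[0,0,z]+n*w/1e3,C+.076*u+[0,0,z]-n*w/1e3]).round(1).tolist())
```

```text
t 1.9333 pos [ 0.6441 -0.2409  0.1215] yaw 40.8 gap 0.0853 F [0.4  0.14 0.78] T [-0.024 -0.034  0.021] tilt [0.0001 0.0001]
slide [ 0.0021 -0.0009  0.0935] roll -0.009
0.0396 [[284.1, 204.8], [354.7, 204.2], [273.6, -22.9], [362.3, -23.8]]
0.056 [[304.0, 211.9], [335.3, 211.6], [298.0, -34.4], [338.1, -34.9]]
```

View pics/w2.png

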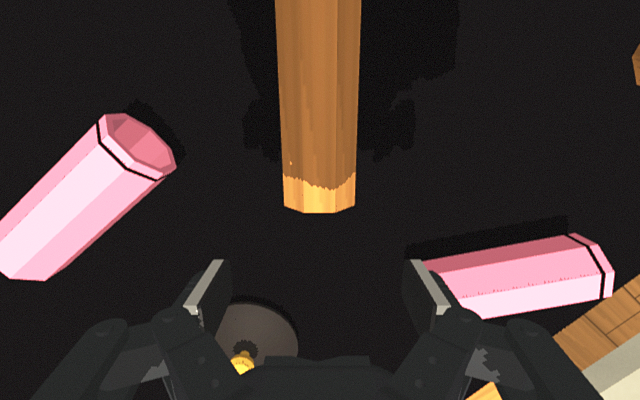

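Emit:
servo_tool:
  motion:
    - {"slide": [0.002, -0.001, 0.04], "roll": -0.009, "jaw": 0}
    - {"slide": [0.002, -0.001, 0.08], "roll": -0.009, "jaw": 0.15}
    - {"slide": [0.002, -0.001, 0.0935], "roll": -0.009, "jaw": 0.3}
    - {"slide": [0.002, -0.001, 0.0935], "roll": -0.009, "jaw": 0.3}
    - {"slide": [0.002, -0.001, 0.0935], "roll": -0.009, "jaw": 0.3}
  newtons: 20

```text
clock: 2.4
eef_pos: [0.6452, -0.2391, 0.0292]
tcp_rot: [[0.751, 0.661, 0.001], [0.661, -0.751, -0.0], [0.0, 0.0, -1.0]]
ft_force: [1.2, -1.7, 0.9]
finger_gap: 0.0599
```

Run:
```python
from h import *
to([.6451,-.2389,.028],41.3)
c=wcam(); save(c,'w3.png')
```

```text
t 2.4 pos [ 0.6452 -0.2391  0.0292] yaw 41.36 gap 0.0599 F [ 1.2  -1.71  0.93] T [ 0.    -0.006 -0.04 ] tilt [0.0003 0.0005]
slide [ 0.0001 -0.0002  0.0012] roll 0.001
```

View pics/w3.png

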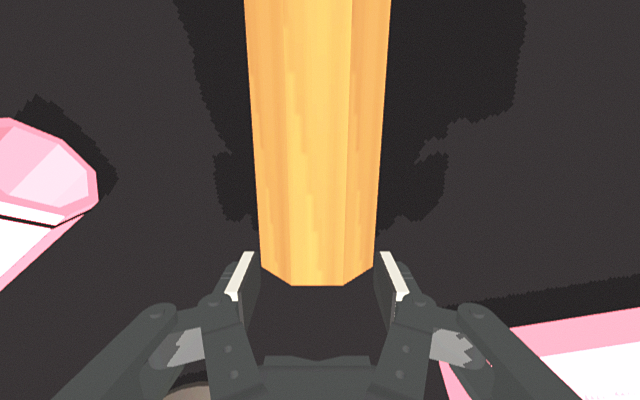

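Emit:
servo_tool:
  motion:
    - {"slide": [0, 0, 0.001], "roll": 0, "jaw": 0.36}
    - {"slide": [0, 0, 0.001], "roll": 0, "jaw": 0.36}
    - {"slide": [0, 0, 0.001], "roll": 0, "jaw": 0.36}
    - {"slide": [0, 0, 0.001], "roll": 0, "jaw": 0.36}
  newtons: 20

```text
clock: 2.78
eef_pos: [0.6462, -0.2396, 0.0305]
tcp_rot: [[0.75, 0.661, 0.004], [0.661, -0.75, -0.002], [0.002, 0.004, -1.0]]
ft_force: [-1.6, -0.6, 9.4]
finger_gap: 0.0548
```

Emit:
servo_tool:
  motion:
    - {"slide": [0, 0, -0.003], "roll": 0, "jaw": 0.36}
    - {"slide": [0, 0, -0.006], "roll": 0, "jaw": 0.36}
    - {"slide": [0, 0, -0.009], "roll": 0, "jaw": 0.36}
    - {"slide": [0, 0, -0.012], "roll": 0, "jaw": 0.36}
    - {"slide": [0, 0, -0.012], "roll": 0, "jaw": 0.36}

```text
clock: 3.2
eef_pos: [0.6453, -0.2389, 0.04]
tcp_rot: [[0.75, 0.662, 0.001], [0.662, -0.75, -0.001], [0.001, 0.001, -1.0]]
ft_force: [0.5, -0.8, -0.2]
finger_gap: 0.0548
```

Run:
```python
from h import *
to([.6451,-.2389,.028],41.3)
c=wcam(); save(c,'w4.png'); save(cam('side'),'s4.png',(280,110,380,200),6)
```

```text
t 3.2 pos [ 0.6453 -0.2389  0.04  ] yaw 41.42 gap 0.0548 F [ 0.5  -0.76 -0.17] T [-0.144 -0.06   0.027] tilt [0.0006 0.0012]
slide [-0.0002 -0.0001  0.012 ] roll 0.002
```

View pics/w4.png

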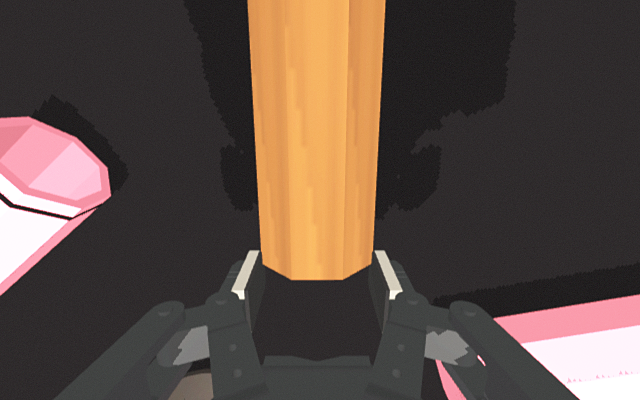

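View pics/s4.png

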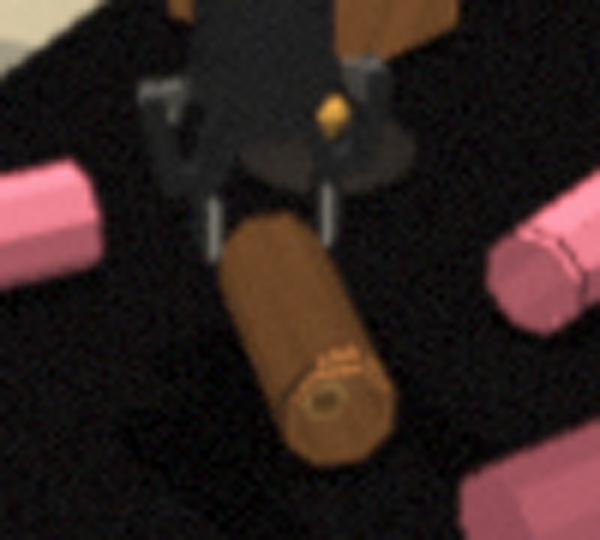

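```bash
cat >> h.py <<'E'
a=np.radians(131.28)
U=np.array([np.cos(a),np.sin(a),0]); N=np.array([-U[1],U[0],0])
def oct(C,tilt,x,rad=.028):
    """octagon points at axial x, case centre C, mouth tipped down by tilt(deg)"""
    t=np.radians(tilt); ux=U*np.cos(t)-np.array([0,0,1])*np.sin(t); uz=np.array([0,0,1])*np.cos(t)+U*np.sin(t)
    k=np.radians(22.5+45*np.arange(8)); r=rad/np.cos(np.radians(22.5))
    return C+x*ux+np.outer(r*np.cos(k),N)+np.outer(r*np.sin(k),uz)
E
python3 - <<'E'
from h import *
c=cam('side')
for nm,C,t in (('start',[.5923,-.1788,.028],0),('level',[.5923,-.1788,.039],0),('tip',[.5923,-.1788,.0335],4)):
    p=proj(c,oct(np.array(C),t,.076)); q=proj(c,oct(np.array(C),t,-.076)); print(nm,'mouth',p.min(0).round(1),p.max(0).round(1),'closed top',q.min(0).round(1))
E
```

```text
start mouth [328.3 170.7] [346.1 187.1] closed top [317.2 147.2]
level mouth [328.3 167.6] [346.1 184.1] closed top [317.2 144.2]
tip mouth [328.3 171. ] [346.1 186.6] closed top [317.2 144.6]
```

It tips as wanted: the mouth's lowest edge is still at row 187 in the side view while the closed end rose. I go on lifting.

Emit:
servo_tool:
  motion:
    - {"slide": [0, 0, -0.004], "roll": 0, "jaw": 0.36}
    - {"slide": [0, -0.001, -0.008], "roll": 0, "jaw": 0.36}
    - {"slide": [0, -0.001, -0.012], "roll": 0, "jaw": 0.36}
    - {"slide": [0, -0.002, -0.016], "roll": 0, "jaw": 0.36}
    - {"slide": [0, -0.003, -0.02], "roll": 0, "jaw": 0.36}
    - {"slide": [0, -0.003, -0.022], "roll": 0, "jaw": 0.36}
    - {"slide": [0, -0.003, -0.022], "roll": 0, "jaw": 0.36}

```text
clock: 3.93
eef_pos: [0.6431, -0.2365, 0.0616]
tcp_rot: [[0.75, 0.662, 0.001], [0.662, -0.75, -0.0], [0.0, 0.001, -1.0]]
ft_force: [-1.0, -0.2, -1.0]
finger_gap: 0.0549
```

```bash
cat >> h.py <<'E'
def est():
    c=cam('side'); img=c['img']
    return c
E
python3 - <<'E'
from h import *
to([.6451,-.2389,.028],41.3)
c=wcam(); save(c,'w5.png'); s=cam('side'); save(s,'s5.png',(280,110,380,200),6)
for t in (8,10,12,14):
    # mouth bottom at original x: closed-end raised
    C=np.array([.5923,-.1788,0]); p0=oct(C,t,.076); C=C+[0,0,-p0[:,2].min()]; 
    p=proj(s,oct(C,t,.076)); q=proj(s,oct(C,t,-.076)); print(t,p.min(0).round(1),p.max(0).round(1),q.min(0).round(1),'closed ctr z',oct(C,t,-.072).mean(0)[2].round(4))
E
```

```text
t 3.9333 pos [ 0.6431 -0.2365  0.0616] yaw 41.43 gap 0.0549 F [-1.01 -0.22 -1.03] T [-0.083 -0.059 -0.001] tilt [0.0004 0.0009]
slide [-0.0001  0.0031  0.0336] roll 0.002
8 [328.2 171.4] [346.1 186.3] [317.2 142.3] closed ctr z 0.0483
10 [328.2 171.6] [346.1 186. ] [317.2 141.1] closed ctr z 0.0533
12 [328.1 171.8] [346.1 185.8] [317.1 140. ] closed ctr z 0.0582
14 [328.  171.9] [346.1 185.5] [317.1 138.9] closed ctr z 0.063
```

View pics/w5.png

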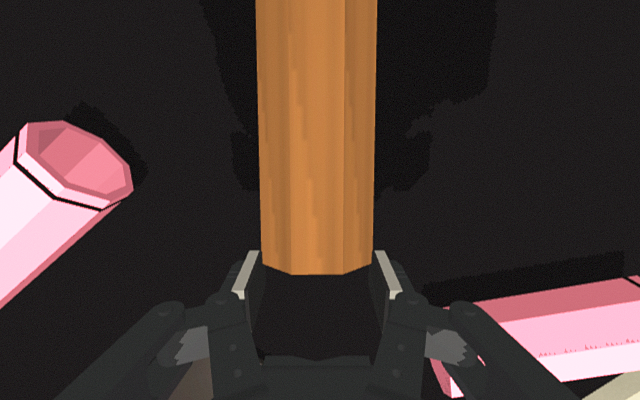

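View pics/s5.png

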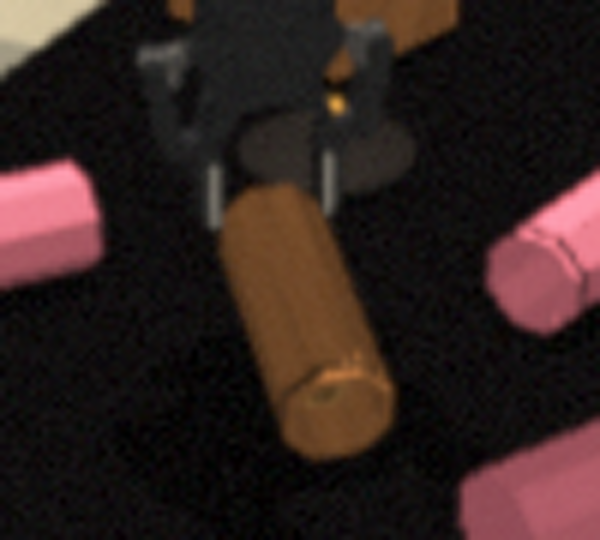

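Emit:
servo_tool:
  motion:
    - {"slide": [0, -0.001, -0.003], "roll": 0, "jaw": 0.36}
    - {"slide": [0, -0.002, -0.006], "roll": 0, "jaw": 0.36}
    - {"slide": [0, -0.002, -0.009], "roll": 0, "jaw": 0.36}
    - {"slide": [0, -0.003, -0.012], "roll": 0, "jaw": 0.36}
    - {"slide": [0, -0.004, -0.015], "roll": 0, "jaw": 0.36}
    - {"slide": [0, -0.004, -0.015], "roll": 0, "jaw": 0.36}

```text
clock: 4.53
eef_pos: [0.6404, -0.2334, 0.0767]
tcp_rot: [[0.75, 0.662, 0.001], [0.662, -0.75, -0.0], [0.0, 0.001, -1.0]]
ft_force: [0.1, -0.5, -0.6]
finger_gap: 0.0549
```

Run:
```python
from h import *
to([.6451,-.2389,.028],41.3)
s=cam('side'); save(s,'s6.png',(280,110,380,200),6); save(cam('top'),'t6.png',(340,130,440,215),6)
for t in (14,16,18,20):
    C=np.array([.5923,-.1788,0]); p0=oct(C,t,.076); C=C+[0,0,-p0[:,2].min()]; 
    p=proj(s,oct(C,t,.076)); q=proj(s,oct(C,t,-.076)); print(t,p.min(0).round(1),p.max(0).round(1),q.min(0).round(1),'closed ctr z',oct(C,t,-.072).mean(0)[2].round(4))
```

```text
t 4.5333 pos [ 0.6404 -0.2334  0.0767] yaw 41.43 gap 0.0549 F [ 0.06 -0.51 -0.63] T [-0.018 -0.031  0.048] tilt [0.0004 0.0008]
slide [-0.0001  0.0072  0.0487] roll 0.002
14 [328.  171.9] [346.1 185.5] [317.1 138.9] closed ctr z 0.063
16 [327.9 172.1] [346.1 185.2] [317.1 137.9] closed ctr z 0.0677
18 [327.8 172.3] [346.1 184.9] [317.1 136.9] closed ctr z 0.0724
20 [327.7 172.5] [346.  184.6] [317.1 135.9] closed ctr z 0.0769
```

View pics/s6.png

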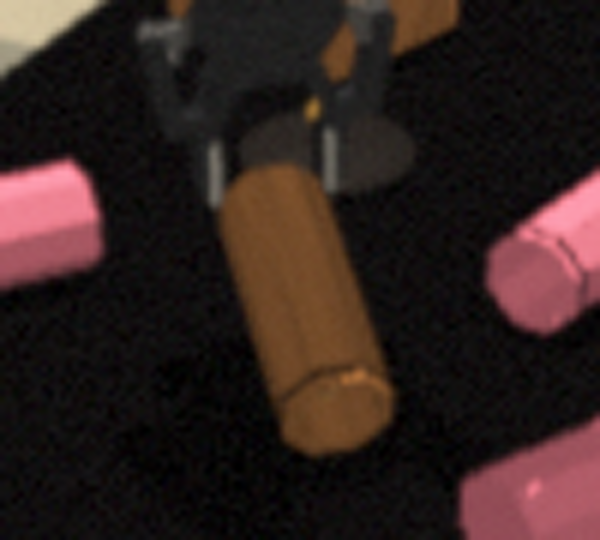

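View pics/t6.png

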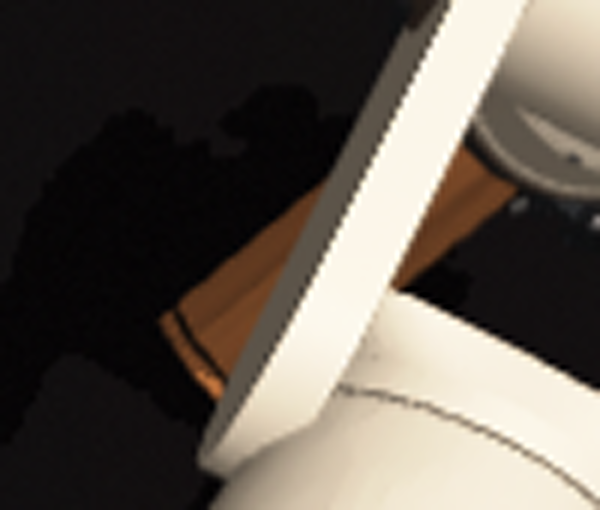

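Emit:
servo_tool:
  motion:
    - {"slide": [0, -0.001, -0.003], "roll": 0, "jaw": 0.36}
    - {"slide": [0, -0.002, -0.006], "roll": 0, "jaw": 0.36}
    - {"slide": [0, -0.002, -0.007], "roll": 0, "jaw": 0.36}
    - {"slide": [0, -0.002, -0.007], "roll": 0, "jaw": 0.36}
    - {"slide": [0, -0.002, -0.007], "roll": 0, "jaw": 0.36}

```text
clock: 5.05
eef_pos: [0.639, -0.232, 0.0829]
tcp_rot: [[0.75, 0.662, 0.0], [0.662, -0.75, -0.0], [0.0, 0.0, -1.0]]
ft_force: [0.3, -0.0, -1.0]
finger_gap: 0.0548
```

Run:
```python
from h import *
to([.6451,-.2389,.028],41.3)
s=cam('side'); save(s,'s7.png',(280,110,380,200),6);
```

```text
t 5.05 pos [ 0.639  -0.232   0.0829] yaw 41.42 gap 0.0548 F [ 0.3  -0.02 -1.05] T [-0.013 -0.123 -0.001] tilt [0.0002 0.0003]
slide [0.     0.0092 0.0549] roll 0.002
```

View pics/s7.png

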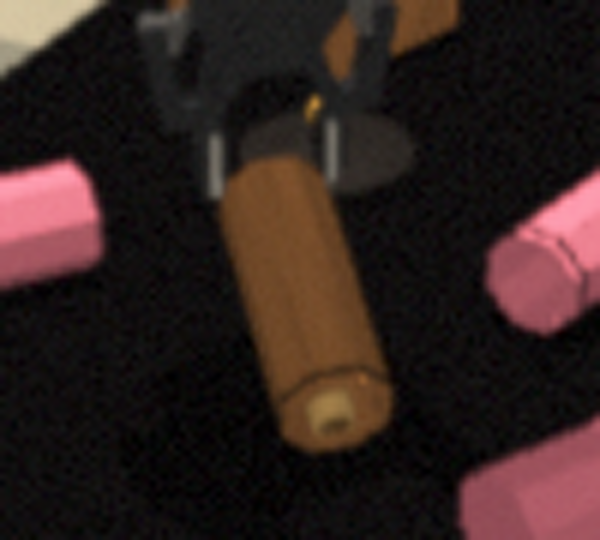

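Emit:
servo_tool:
  motion:
    - {"slide": [0, 0, 0], "roll": 0, "jaw": 0.45}
    - {"slide": [0, 0, 0], "roll": 0, "jaw": 0.45}
    - {"slide": [0, 0, -0.004], "roll": 0, "jaw": 0.45}
    - {"slide": [0, 0, -0.008], "roll": 0, "jaw": 0.45}
  newtons: 45

```text
clock: 5.43
eef_pos: [0.6388, -0.2319, 0.0908]
tcp_rot: [[0.75, 0.662, -0.001], [0.662, -0.75, 0.0], [-0.0, -0.001, -1.0]]
ft_force: [0.7, -0.2, -1.5]
finger_gap: 0.0527
```

Run:
```python
from h import *
to([.6451,-.2389,.028],41.3)
s=cam('side'); save(s,'s8.png',(280,110,380,200),6);
```

```text
t 5.4333 pos [ 0.6388 -0.2319  0.0908] yaw 41.42 gap 0.0527 F [ 0.75 -0.19 -1.47] T [-0.032 -0.014 -0.004] tilt [-0.0002 -0.0007]
slide [0.0001 0.0095 0.0628] roll 0.002
```

View pics/s8.png

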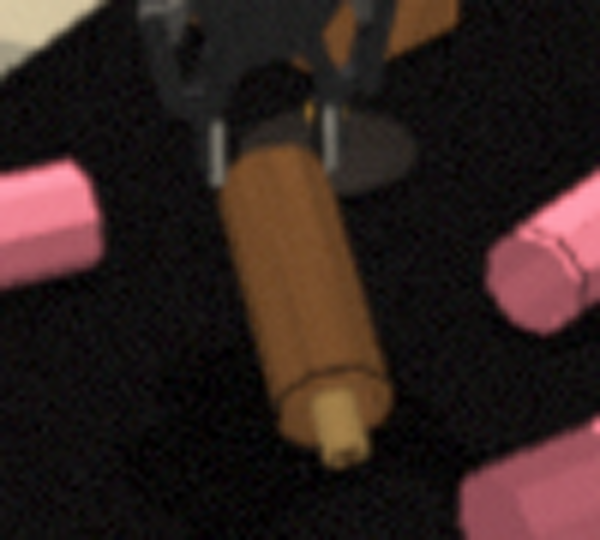

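```bash
cat >> h.py <<'E'
def vplane(c,uv,C=np.array([.5923,-.1788,0])):
    d=ray(c,uv); s=((C-c['o'])@N)/(d@N); p=c['o']+d*s[:,None]; return np.c_[(p-C)@U,p[:,2]]
E
python3 - <<'E'
from h import *
s=cam('side'); save(s,'s9.png',(300,140,370,200),8)
print(vplane(s,[[337.5,185.8],[280+335/6,110+365/6],[280+282/6,110+150/6+3]]))
E
```

```text
[[ 0.07957474  0.00514459]
 [ 0.05921111  0.04730748]
 [-0.05149446  0.10398215]]
```

View pics/s9.png

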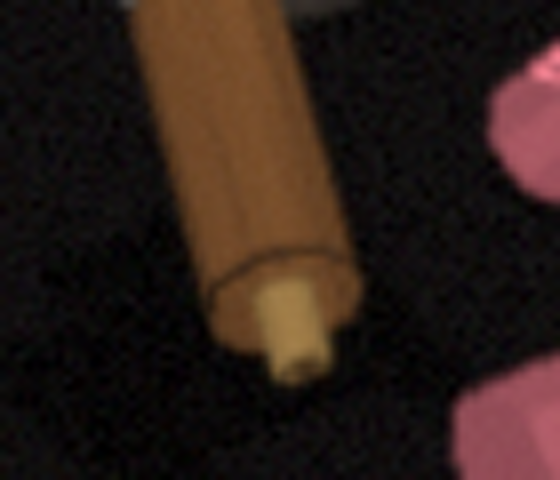

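Run:
```python
from h import *
s=cam('side'); to([.6451,-.2389,.028],41.3)
C=np.array([.5923,-.1788,0])
for z in (.005,.011,.02):
    p=plane(s,[[337.4,186]],z)[0]; print(z,p.round(4),'along',((p-C)@U).round(4),'lat',((p-C)@N).round(4))
for t in (18,20,22,24):
    # patch in case frame (-72.5, +9); world: along -80+9.5+7.5 , z .0908+.004+.004
    tt=np.radians(t); ux=U*np.cos(tt)-np.array([0,0,1])*np.sin(tt); uz=np.array([0,0,1])*np.cos(tt)+U*np.sin(tt)
    Pw=C+U*(-.0630)+np.array([0,0,.0985]); Cc=Pw-(-.0725*ux+.009*uz)
    m=oct(Cc,t,.076); p=proj(s,m); print(t,'mouth z min',m[:,2].min().round(4),p.min(0).round(1),p.max(0).round(1),'mouth ctr along',((m.mean(0)-C)@U).round(4))
```

```text
t 5.5833 pos [ 0.6392 -0.2321  0.0914] yaw 41.42 gap 0.0528 F [ 1.07 -0.01 -1.06] T [-0.099 -0.101  0.099] tilt [0.0004 0.0008]
slide [-0.0001  0.009   0.0634] roll 0.002
0.005 [ 0.5397 -0.1181  0.005 ] along 0.0804 lat -0.0005
0.011 [ 0.5358 -0.1101  0.011 ] along 0.0889 lat -0.0028
0.02 [ 0.5299 -0.0981  0.02  ] along 0.1018 lat -0.0063
18 mouth z min 0.0174 [328.  167.9] [346.4 180.8] mouth ctr along 0.0755
20 mouth z min 0.0129 [327.9 169.2] [346.3 181.5] mouth ctr along 0.0735
22 mouth z min 0.0086 [327.7 170.4] [346.1 182.2] mouth ctr along 0.0713
24 mouth z min 0.0043 [327.5 171.6] [345.9 182.8] mouth ctr along 0.069
```

Emit:
servo_tool:
  motion:
    - {"slide": [0, 0, -0.002], "roll": 0, "jaw": 0.45}
    - {"slide": [0, 0, -0.004], "roll": 0, "jaw": 0.45}
    - {"slide": [0, 0, -0.004], "roll": 0, "jaw": 0.45}

```text
clock: 5.83
eef_pos: [0.6391, -0.232, 0.0953]
tcp_rot: [[0.75, 0.662, 0.0], [0.662, -0.75, -0.0], [0.0, 0.0, -1.0]]
ft_force: [0.7, -0.8, -1.9]
finger_gap: 0.0532
```

Run:
```python
from h import *
s=cam('side'); to([.6451,-.2389,.028],41.3);save(s,'s10.png',(300,140,370,200),8)
```

```text
t 5.8833 pos [ 0.639 -0.232  0.095] yaw 41.43 gap 0.0532 F [-0.25 -0.69 -1.88] T [-0.056 -0.086  0.031] tilt [0.0002 0.0002]
slide [0.     0.0092 0.067 ] roll 0.002
```

View pics/s10.png

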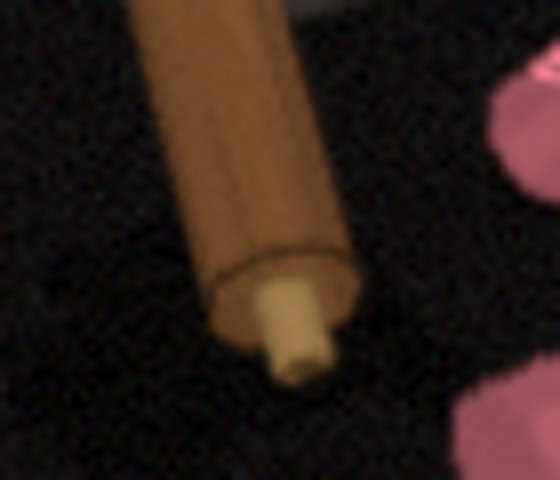

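Emit:
servo_tool:
  motion:
    - {"slide": [0, 0, 0.004], "roll": 0, "jaw": 0.4}
    - {"slide": [0, 0, 0.008], "roll": 0, "jaw": 0.36}
    - {"slide": [0, 0.001, 0.013], "roll": 0, "jaw": 0.36}
    - {"slide": [0, 0.003, 0.018], "roll": 0, "jaw": 0.36}
    - {"slide": [0, 0.004, 0.023], "roll": 0, "jaw": 0.36}
    - {"slide": [0, 0.005, 0.028], "roll": 0, "jaw": 0.36}
    - {"slide": [0, 0.006, 0.033], "roll": 0, "jaw": 0.36}
    - {"slide": [0, 0.007, 0.038], "roll": 0, "jaw": 0.36}
    - {"slide": [0, 0.008, 0.043], "roll": 0, "jaw": 0.36}
    - {"slide": [0, 0.008, 0.048], "roll": 0, "jaw": 0.36}
    - {"slide": [0, 0.008, 0.048], "roll": 0, "jaw": 0.36}
  newtons: 20

```text
clock: 6.8
eef_pos: [0.6438, -0.2378, 0.0454]
tcp_rot: [[0.75, 0.662, -0.001], [0.662, -0.75, 0.001], [-0.001, -0.002, -1.0]]
ft_force: [-0.0, 0.4, -1.4]
finger_gap: 0.0546
```

Run:
```python
from h import *
s=cam('side'); to([.6451,-.2389,.028],41.3);save(s,'s11.png',(280,110,380,200),6)
c=wcam(); save(c,'w11.png')
```

```text
t 6.85 pos [ 0.6439 -0.2377  0.046 ] yaw 41.42 gap 0.0548 F [-0.28  0.23 -0.16] T [0.053 0.145 0.026] tilt [-0.0003 -0.0013]
slide [0.0001 0.0017 0.018 ] roll 0.002
```

View pics/s11.png

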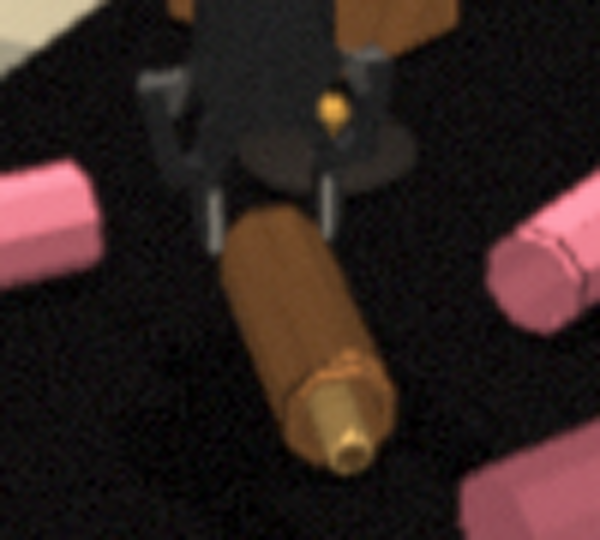

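View pics/w11.png

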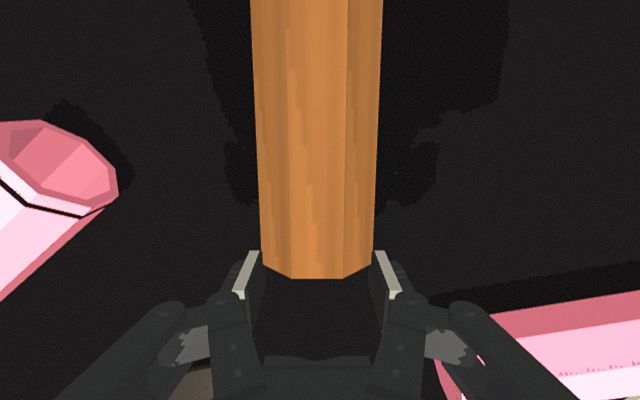

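The case is nearly level, and the handle shows at crop (345,450) in the side view. I lower it the rest of the way and then let go.

Emit:
servo_tool:
  motion:
    - {"slide": [0, 0.001, 0.004], "roll": 0, "jaw": 0.36}
    - {"slide": [0, 0.001, 0.008], "roll": 0, "jaw": 0.36}
    - {"slide": [0, 0.001, 0.012], "roll": 0, "jaw": 0.36}
    - {"slide": [0, 0.001, 0.015], "roll": 0, "jaw": 0.36}
    - {"slide": [0, 0.001, 0.015], "roll": 0, "jaw": 0.36}

```text
clock: 7.32
eef_pos: [0.6447, -0.2387, 0.0311]
tcp_rot: [[0.75, 0.662, -0.001], [0.662, -0.75, 0.0], [-0.0, -0.001, -1.0]]
ft_force: [0.1, -0.5, -0.9]
finger_gap: 0.0547
```

Run:
```python
from h import *
s=cam('side'); to([.6451,-.2389,.028],41.3);save(s,'s12.png',(280,110,380,200),6)
```

```text
t 7.3667 pos [ 0.6447 -0.2386  0.0314] yaw 41.42 gap 0.0547 F [ 0.1   0.07 -1.27] T [0.039 0.095 0.035] tilt [-0.0002 -0.0007]
slide [0.0002 0.0005 0.0034] roll 0.002
```

View pics/s12.png

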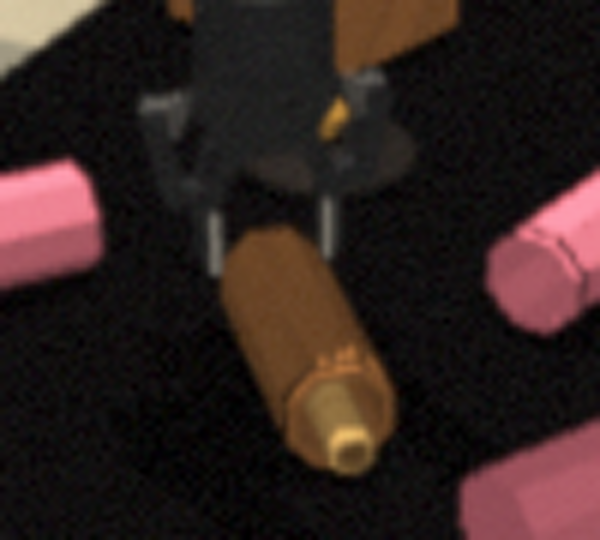

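Emit:
servo_tool:
  motion:
    - {"slide": [0, 0, 0.002], "roll": 0, "jaw": 0.35}
    - {"slide": [0, 0, 0.002], "roll": 0, "jaw": 0.34}
    - {"slide": [0, 0, 0.001], "roll": 0, "jaw": 0.3}
    - {"slide": [0, 0.005, -0.01], "roll": 0, "jaw": 0.1}
    - {"slide": [0, 0.005, -0.05], "roll": 0, "jaw": 0.0}
    - {"slide": [0, 0, -0.09], "roll": 0, "jaw": 0}
    - {"slide": [0, -0.03, -0.12], "roll": 0, "jaw": 0}
    - {"slide": [0, -0.07, -0.12], "roll": 0, "jaw": 0}
    - {"slide": [0, -0.1, -0.12], "roll": 0, "jaw": 0}
    - {"slide": [0, -0.1, -0.12], "roll": 0, "jaw": 0}
    - {"slide": [0, -0.1, -0.12], "roll": 0, "jaw": 0}

```text
clock: 8.28
eef_pos: [0.5786, -0.1631, 0.1536]
tcp_rot: [[0.749, 0.662, 0.002], [0.662, -0.749, -0.001], [0.001, 0.002, -1.0]]
ft_force: [0.4, 0.0, 0.3]
finger_gap: 0.0854
```

Run:
```python
from h import *
to([.6451,-.2389,.028],41.3)
c=wcam(); save(c,'w13.png'); s=cam('side');save(s,'s13.png',(280,110,380,200),6)
```

```text
t 8.2833 pos [ 0.5786 -0.1631  0.1536] yaw 41.49 gap 0.0854 F [0.42 0.03 0.3 ] T [-0.041  0.004  0.003] tilt [0.001  0.0018]
slide [-0.0005  0.1006  0.1258] roll 0.003
```

View pics/w13.png

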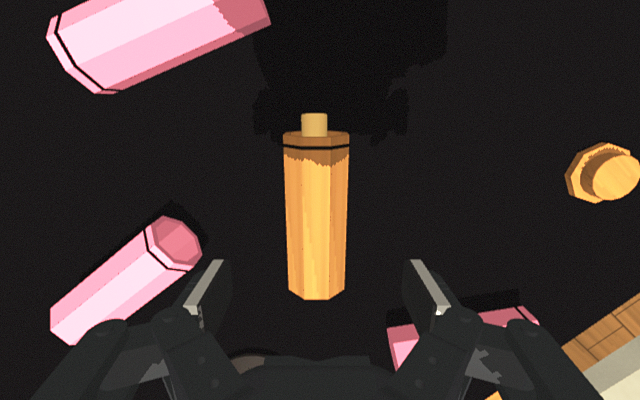

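View pics/s13.png

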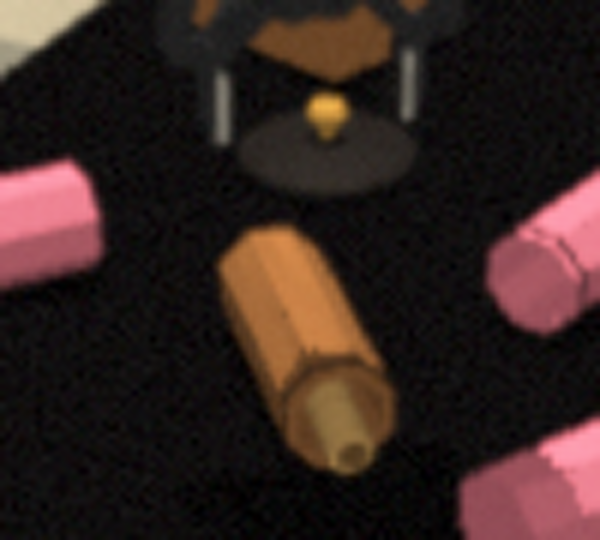

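Run:
```python
from h import *
c=wcam(); hsv=cv2.cvtColor(c['img'],cv2.COLOR_RGB2HSV); C=np.array([.5923,-.1788,0])
save(c,'w14.png',(270,100,360,180),7)
m=((hsv[...,0]>5)&(hsv[...,0]<35)&(hsv[...,1]>60)&(hsv[...,2]>60)).astype(np.uint8); z=np.zeros_like(m); z[100:320,270:360]=m[100:320,270:360]
for r in range(110,136,2):
    x=np.where(z[r])[0]; print(r,x.min() if len(x) else None,x.max() if len(x) else None)
al=lambda uv,zz:[((plane(c,[uv],zz)[0]-C)@U).round(4),((plane(c,[uv],zz)[0]-C)@N).round(4),plane(c,[uv],zz)[0].round(4)]
print('cam along',((c['o']-C)@U))
for zz in (.012,.018,.024,.028): print(zz,al((314,113),zz))
print('handle near mouth',al((315,130),.028))
print('mouth top', al((317,132),.056)); print('closed',al((317,299),.056))
print('mouth side l,r',al((284,146),.0396),al((349,146),.0396))
```

```text
110 None None
112 302 326
114 301 327
116 301 327
118 301 327
120 301 327
122 301 327
124 301 327
126 301 327
128 301 327
130 288 346
132 283 349
134 283 349
cam along 0.10143308287327435
0.012 [np.float64(0.0918), np.float64(0.0028), array([ 0.5297, -0.1117,  0.012 ])]
0.018 [np.float64(0.092), np.float64(0.0028), array([ 0.5296, -0.1115,  0.018 ])]
0.024 [np.float64(0.0922), np.float64(0.0027), array([ 0.5294, -0.1113,  0.024 ])]
0.028 [np.float64(0.0923), np.float64(0.0027), array([ 0.5294, -0.1112,  0.028 ])]
handle near mouth [np.float64(0.0781), np.float64(0.0018), array([ 0.5394, -0.1213,  0.028 ])]
mouth top [np.float64(0.079), np.float64(0.0002), array([ 0.54  , -0.1195,  0.056 ])]
closed [np.float64(-0.0755), np.float64(-0.0002), array([ 0.6423, -0.2354,  0.056 ])]
mouth side l,r [np.float64(0.0659), np.float64(0.028), array([ 0.5278, -0.1478,  0.0396])] [np.float64(0.066), np.float64(-0.027), array([ 0.5691, -0.1114,  0.0396])]
```

View pics/w14.png

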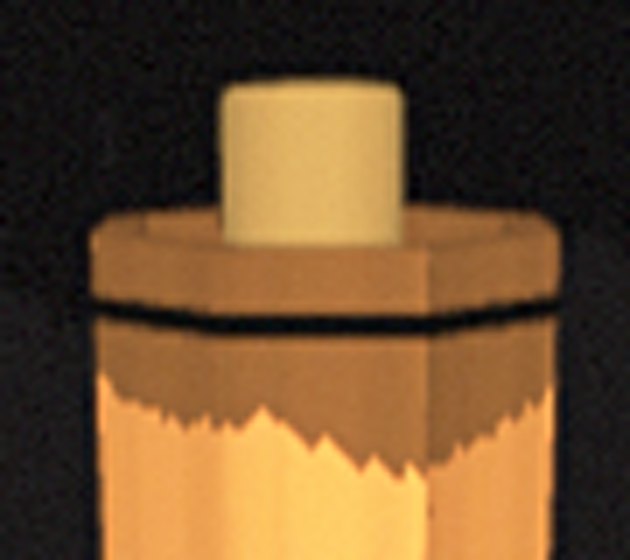

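Run:
```python
from h import *
to([.5300,-.1116,.004],41.3)
```

```text
t 8.4333 pos [ 0.5793 -0.1644  0.1522] yaw 41.4 gap 0.0855 F [ 0.74 -0.5  -0.31] T [-0.037 -0.042 -0.002] tilt [0.0002 0.0005]
slide [-0.0021 -0.0723  0.1481] roll 0.002
```

Emit:
servo_tool:
  motion:
    - {"slide": [-0.002, -0.04, 0.0], "roll": 0, "jaw": 0.2}
    - {"slide": [-0.002, -0.0723, 0.03], "roll": 0, "jaw": 0.4}
    - {"slide": [-0.002, -0.0723, 0.06], "roll": 0, "jaw": 0.4}
    - {"slide": [-0.002, -0.0723, 0.09], "roll": 0, "jaw": 0.4}
    - {"slide": [-0.002, -0.0723, 0.12], "roll": 0, "jaw": 0.4}
    - {"slide": [-0.002, -0.0723, 0.125], "roll": 0, "jaw": 0.4}
    - {"slide": [-0.002, -0.0723, 0.125], "roll": 0, "jaw": 0.4}

```text
clock: 9.02
eef_pos: [0.5288, -0.111, 0.0253]
tcp_rot: [[0.75, 0.661, -0.004], [0.661, -0.75, 0.001], [-0.002, -0.003, -1.0]]
ft_force: [-0.7, 0.1, 0.0]
finger_gap: 0.0513
```

Run:
```python
from h import *
to([.5300,-.1116,.004],41.3)
c=wcam(); save(c,'w15.png');
```

```text
t 9.0167 pos [ 0.5288 -0.111   0.0253] yaw 41.39 gap 0.0513 F [-0.73  0.12  0.01] T [ 0.016 -0.007 -0.001] tilt [-0.0018 -0.0034]
slide [0.0005 0.0013 0.0213] roll 0.002
```

View pics/w15.png

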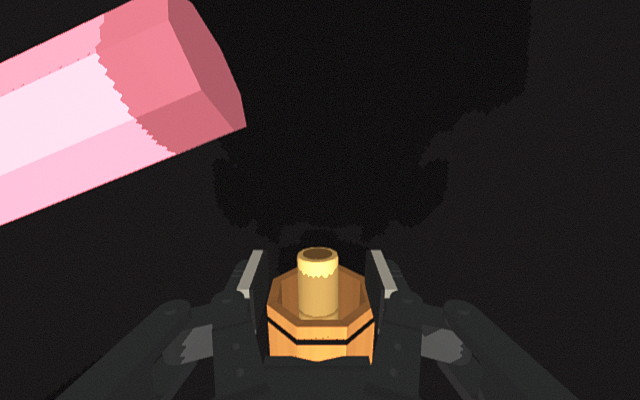

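Emit:
servo_tool:
  motion:
    - {"slide": [0.0005, 0.001, 0.012], "roll": 0, "jaw": 0.4}
    - {"slide": [0.0005, 0.001, 0.021], "roll": 0, "jaw": 0.5}
    - {"slide": [0.0005, 0.001, 0.021], "roll": 0, "jaw": 0.6}
    - {"slide": [0.0005, 0.001, 0.021], "roll": 0, "jaw": 0.68}
    - {"slide": [0.0005, 0.001, 0.021], "roll": 0, "jaw": 0.68}
  newtons: 40

```text
clock: 9.48
eef_pos: [0.5307, -0.1113, 0.0063]
tcp_rot: [[0.75, 0.662, 0.0], [0.662, -0.75, -0.0], [0.0, 0.0, -1.0]]
ft_force: [0.6, -1.2, -0.2]
finger_gap: 0.0276
```

Run:
```python
from h import *
to([.5300,-.1116,.004],41.3)
c=wcam(); save(c,'w16.png');
```

```text
t 9.4833 pos [ 0.5307 -0.1113  0.0063] yaw 41.43 gap 0.0276 F [ 0.57 -1.22 -0.24] T [-0.011  0.025 -0.026] tilt [0.0003 0.0003]
slide [-0.0007 -0.0002  0.0023] roll 0.002
```

View pics/w16.png

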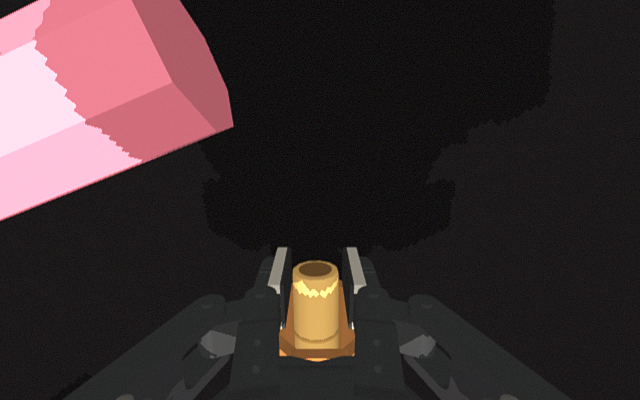

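Emit:
servo_tool:
  motion:
    - {"slide": [-0.0005, 0, 0.001], "roll": 0, "jaw": 0.74}
    - {"slide": [-0.0005, 0, 0.001], "roll": 0, "jaw": 0.85}
    - {"slide": [-0.0005, 0, 0.001], "roll": 0, "jaw": 0.85}
    - {"slide": [-0.0005, 0, 0.001], "roll": 0, "jaw": 0.85}
    - {"slide": [-0.0005, 0, 0.001], "roll": 0, "jaw": 0.85}
    - {"slide": [-0.0005, 0, 0.001], "roll": 0, "jaw": 0.85}
  newtons: 40

```text
clock: 10.03
eef_pos: [0.5305, -0.1116, 0.0057]
tcp_rot: [[0.75, 0.662, 0.001], [0.662, -0.75, -0.0], [0.001, 0.001, -1.0]]
ft_force: [-2.0, 1.1, 6.6]
finger_gap: 0.0219
```

Run:
```python
from h import *
to([.5300,-.1116,.004],41.3)
c=wcam(); save(c,'w17.png',(220,220,420,370),4);s=cam('side');save(s,'s17.png',(280,110,380,200),6)
```

```text
t 10.0333 pos [ 0.5305 -0.1116  0.0057] yaw 41.43 gap 0.0219 F [-2.05  1.09  6.62] T [ 0.157  0.195 -0.016] tilt [0.0008 0.0009]
slide [-0.0003 -0.0003  0.0017] roll 0.002
```

View pics/w17.png

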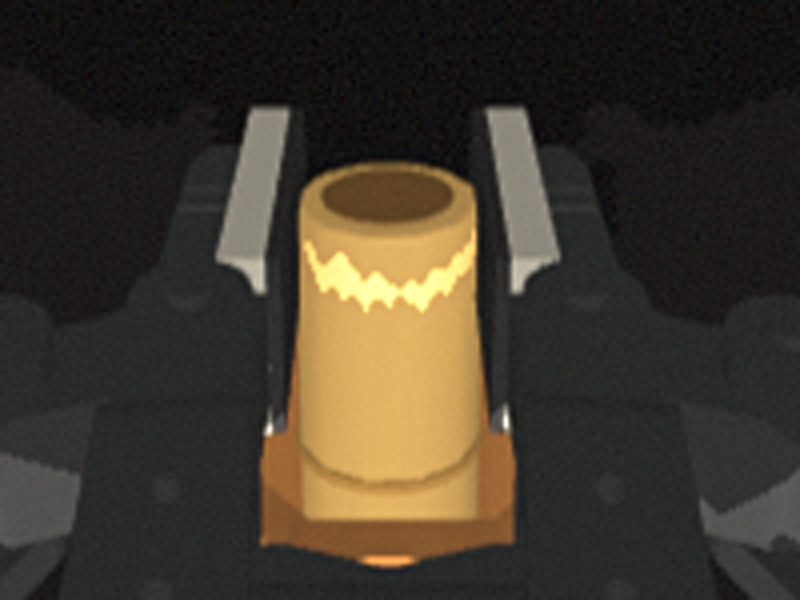

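View pics/s17.png

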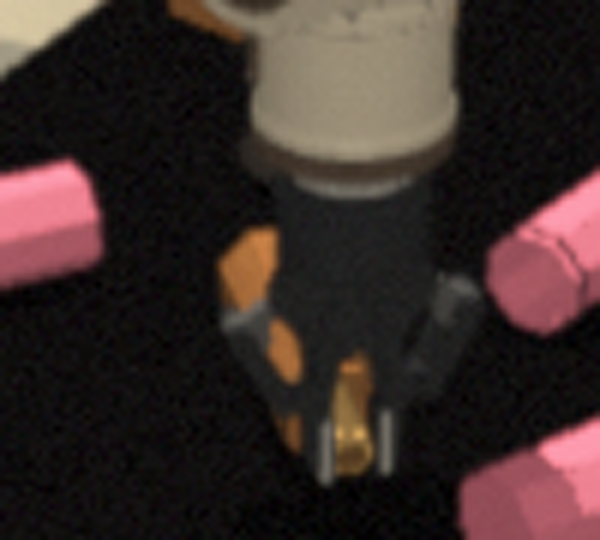

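Gripped at 21.9 mm opening. A pink look-alike stands ahead of the path, so I'll draw the handle out in part first and regrip it nearer the tines. That shortens the rest of the pull.

Emit:
servo_tool:
  motion:
    - {"slide": [0, 0, -0.001], "roll": 0, "jaw": 0.85}
    - {"slide": [0, -0.003, -0.001], "roll": 0, "jaw": 0.85}
    - {"slide": [0, -0.009, -0.001], "roll": 0, "jaw": 0.85}
    - {"slide": [0, -0.016, -0.001], "roll": 0, "jaw": 0.85}
    - {"slide": [0, -0.023, -0.001], "roll": 0, "jaw": 0.85}
    - {"slide": [0, -0.03, -0.001], "roll": 0, "jaw": 0.85}
    - {"slide": [0, -0.037, -0.001], "roll": 0, "jaw": 0.85}
    - {"slide": [0, -0.042, -0.001], "roll": 0, "jaw": 0.85}
    - {"slide": [0, -0.042, -0.001], "roll": 0, "jaw": 0.85}
    - {"slide": [0, -0.042, -0.001], "roll": 0, "jaw": 0.85}

```text
clock: 10.97
eef_pos: [0.5022, -0.0799, 0.006]
tcp_rot: [[0.75, 0.662, 0.0], [0.662, -0.75, -0.0], [0.0, 0.0, -1.0]]
ft_force: [-0.2, 0.3, 0.1]
finger_gap: 0.022
```

Run:
```python
from h import *
to([.5300,-.1116,.004],41.3)
c=wcam(); save(c,'w18.png');s=cam('side');save(s,'s18.png',(280,110,380,200),6)
```

```text
t 10.9667 pos [ 0.5022 -0.0799  0.006 ] yaw 41.45 gap 0.022 F [-0.19  0.26  0.09] T [ 0.051 -0.025 -0.032] tilt [0.0001 0.0001]
slide [-0.0002  0.0422  0.002 ] roll 0.003
```

View pics/w18.png

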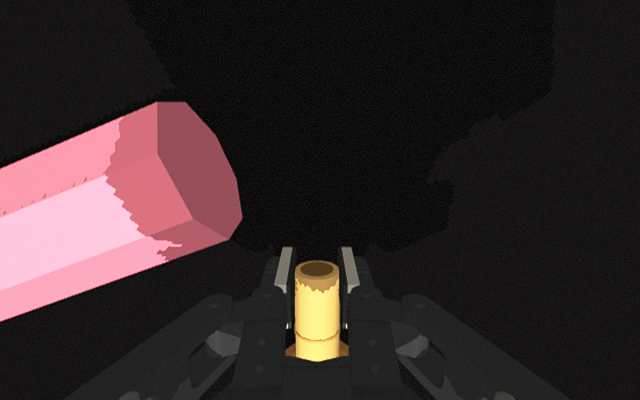

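View pics/s18.png

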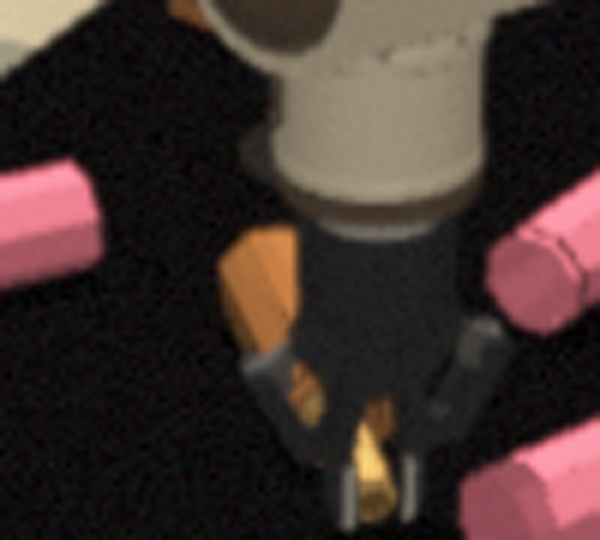

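Emit:
servo_tool:
  motion:
    - {"slide": [0, 0, 0], "roll": 0, "jaw": 0.75}
    - {"slide": [0, 0, 0], "roll": 0, "jaw": 0.72}
    - {"slide": [0, 0, 0], "roll": 0, "jaw": 0.6}
    - {"slide": [0, 0, 0], "roll": 0, "jaw": 0.5}
    - {"slide": [0, 0, -0.02], "roll": 0, "jaw": 0.3}
    - {"slide": [0, 0.0, -0.05], "roll": 0, "jaw": 0.3}
    - {"slide": [0, 0.0, -0.09], "roll": 0, "jaw": 0.3}
    - {"slide": [0, 0.03, -0.12], "roll": 0, "jaw": 0.3}
    - {"slide": [0, 0.03, -0.12], "roll": 0, "jaw": 0.3}
    - {"slide": [0, 0.03, -0.12], "roll": 0, "jaw": 0.3}

```text
clock: 11.9
eef_pos: [0.5233, -0.1036, 0.1274]
tcp_rot: [[0.75, 0.661, 0.003], [0.661, -0.75, -0.001], [0.002, 0.003, -1.0]]
ft_force: [0.3, -0.6, -1.5]
finger_gap: 0.0598
```

Run:
```python
from h import *
to([.5300,-.1116,.004],41.3)
c=wcam(); save(c,'w19.png')
```

```text
t 11.9 pos [ 0.5233 -0.1036  0.1274] yaw 41.37 gap 0.0598 F [ 0.33 -0.64 -1.54] T [-0.03  -0.008 -0.012] tilt [0.0015 0.0027]
slide [-0.0004  0.0101  0.1234] roll 0.001
```

View pics/w19.png

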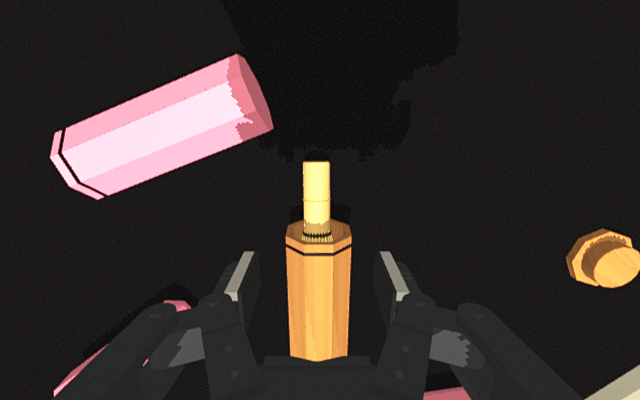

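Run:
```python
from h import *
c=wcam(); save(c,'w20.png',(270,145,370,265),5); C=np.array([.5923,-.1788,0])
al=lambda uv,zz:[((plane(c,[uv],zz)[0]-C)@U).round(4),((plane(c,[uv],zz)[0]-C)@N).round(4),plane(c,[uv],zz)[0].round(4)]
for uv,z in (((316,160),.024),((316,160),.012),((316.5,230),.028),((317,244),.056),((286,234),.0396),((351,234),.0396)): print(uv,z,al(uv,z))
```

```text
(316, 160) 0.024 [np.float64(0.1401), np.float64(0.0034), array([ 0.4973, -0.0757,  0.024 ])]
(316, 160) 0.012 [np.float64(0.1379), np.float64(0.0034), array([ 0.4988, -0.0774,  0.012 ])]
(316.5, 230) 0.028 [np.float64(0.0793), np.float64(0.0029), array([ 0.5378, -0.1211,  0.028 ])]
(317, 244) 0.056 [np.float64(0.0797), np.float64(0.0025), array([ 0.5378, -0.1206,  0.056 ])]
(286, 234) 0.0396 [np.float64(0.0808), np.float64(0.0284), array([ 0.5177, -0.1368,  0.0396])]
(351, 234) 0.0396 [np.float64(0.0808), np.float64(-0.0259), array([ 0.5585, -0.101 ,  0.0396])]
```

View pics/w20.png

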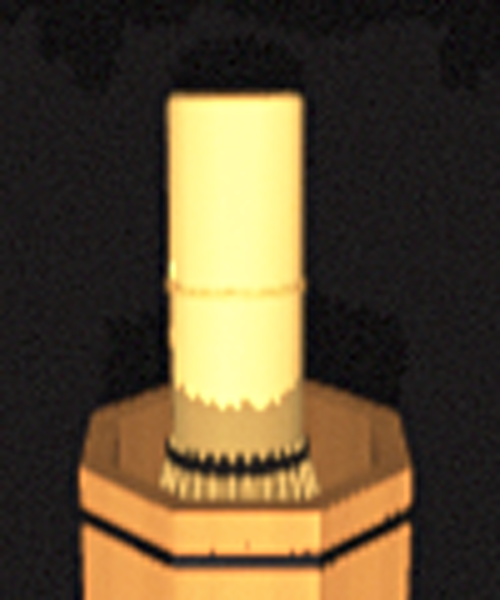

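Run:
```python
from h import *
to([.5266,-.1088,.005],41.3)
```

```text
t 12.0 pos [ 0.5215 -0.1024  0.1248] yaw 41.41 gap 0.0599 F [-0.29  0.28 -1.29] T [-0.035 -0.026 -0.052] tilt [-0.0006 -0.0015]
slide [-0.0003  0.0084  0.1198] roll 0.002
```

Emit:
servo_tool:
  motion:
    - {"slide": [0, 0.008, 0.03], "roll": 0, "jaw": 0.45}
    - {"slide": [0, 0.008, 0.06], "roll": 0, "jaw": 0.45}
    - {"slide": [0, 0.008, 0.09], "roll": 0, "jaw": 0.45}
    - {"slide": [0, 0.008, 0.11], "roll": 0, "jaw": 0.45}
    - {"slide": [0, 0.008, 0.119], "roll": 0, "jaw": 0.5}
    - {"slide": [0, 0.008, 0.119], "roll": 0, "jaw": 0.6}
    - {"slide": [0, 0.008, 0.119], "roll": 0, "jaw": 0.66}
    - {"slide": [0, 0.008, 0.119], "roll": 0, "jaw": 0.66}

```text
clock: 12.67
eef_pos: [0.5279, -0.1086, 0.0079]
tcp_rot: [[0.75, 0.662, 0.001], [0.662, -0.75, -0.0], [0.001, 0.001, -1.0]]
ft_force: [-0.4, -0.0, 0.3]
finger_gap: 0.0292
```

Run:
```python
from h import *
to([.5266,-.1088,.005],41.3)
c=wcam(); save(c,'w21.png',(220,180,420,330),4)
```

```text
t 12.6667 pos [ 0.5279 -0.1086  0.0079] yaw 41.43 gap 0.0292 F [-0.36 -0.    0.33] T [ 0.067  0.026 -0.007] tilt [0.0007 0.0011]
slide [-0.0011 -0.0008  0.0029] roll 0.002
```

View pics/w21.png

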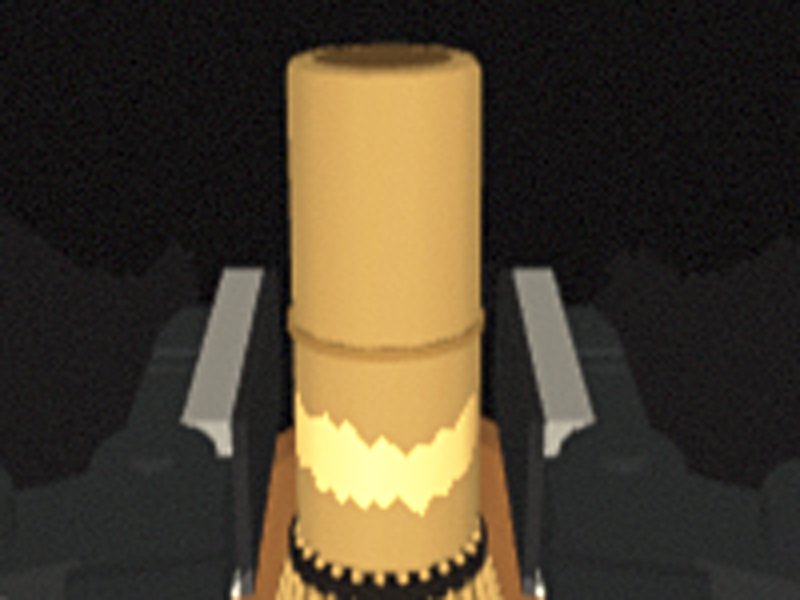

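Emit:
servo_tool:
  motion:
    - {"slide": [-0.001, -0.001, 0.001], "roll": 0, "jaw": 0.7}
    - {"slide": [-0.001, -0.001, 0.001], "roll": 0, "jaw": 0.76}
    - {"slide": [-0.001, -0.001, 0.0], "roll": 0, "jaw": 0.85}
    - {"slide": [-0.001, -0.001, 0.0], "roll": 0, "jaw": 0.85}
    - {"slide": [-0.001, -0.001, -0.001], "roll": 0, "jaw": 0.85}
    - {"slide": [-0.001, -0.001, -0.002], "roll": 0, "jaw": 0.85}
  newtons: 40

```text
clock: 13.22
eef_pos: [0.5259, -0.1085, 0.0089]
tcp_rot: [[0.75, 0.662, 0.0], [0.662, -0.75, 0.0], [0.0, -0.0, -1.0]]
ft_force: [0.7, -0.5, -0.8]
finger_gap: 0.0228
```

Run:
```python
from h import *
to([.5266,-.1088,.005],41.3)
c=wcam(); save(c,'w22.png',(220,180,420,330),4)
```

```text
t 13.2167 pos [ 0.5259 -0.1085  0.0089] yaw 41.42 gap 0.0228 F [ 0.73 -0.49 -0.83] T [0.026 0.045 0.037] tilt [ 0.0001 -0.0001]
slide [0.0003 0.0007 0.0039] roll 0.002
```

View pics/w22.png

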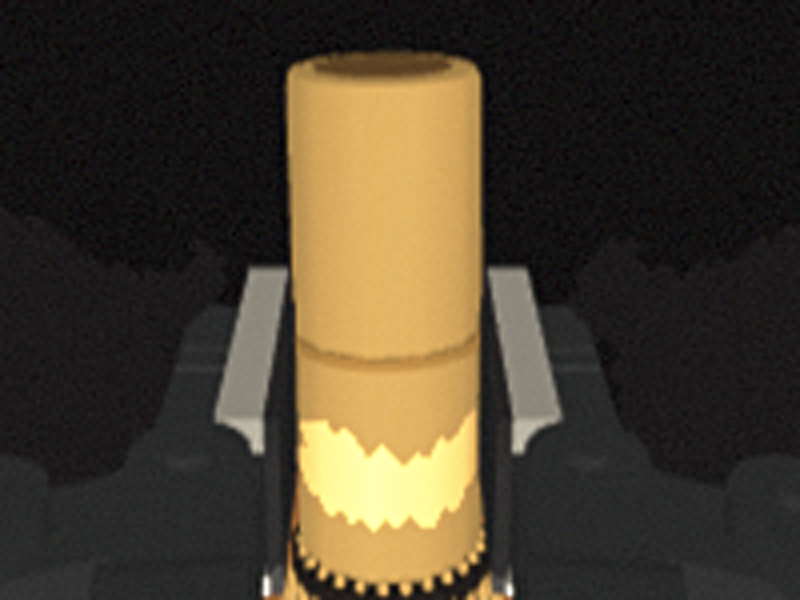

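Emit:
servo_tool:
  motion:
    - {"slide": [0, -0.004, 0], "roll": 0, "jaw": 0.85}
    - {"slide": [0, -0.01, 0], "roll": 0, "jaw": 0.85}
    - {"slide": [0, -0.017, 0], "roll": 0, "jaw": 0.85}
    - {"slide": [0, -0.024, 0], "roll": 0, "jaw": 0.85}
    - {"slide": [0, -0.031, 0], "roll": 0, "jaw": 0.85}
    - {"slide": [0, -0.038, 0], "roll": 0, "jaw": 0.85}
    - {"slide": [0, -0.045, 0], "roll": 0, "jaw": 0.85}
    - {"slide": [0, -0.052, -0.002], "roll": 0, "jaw": 0.85}
    - {"slide": [0, -0.058, -0.008], "roll": 0, "jaw": 0.85}
    - {"slide": [0, -0.064, -0.016], "roll": 0, "jaw": 0.85}
    - {"slide": [0, -0.066, -0.03], "roll": 0, "jaw": 0.85}
    - {"slide": [0, -0.066, -0.05], "roll": 0, "jaw": 0.85}

```text
clock: 14.27
eef_pos: [0.4813, -0.0583, 0.0592]
tcp_rot: [[0.75, 0.662, -0.001], [0.662, -0.75, 0.001], [-0.001, -0.001, -1.0]]
ft_force: [1.5, 0.2, -0.2]
finger_gap: 0.0228
```

Run:
```python
from h import *
to([.5266,-.1088,.005],41.3)
c=wcam(); save(c,'w23.png'); s=cam('side'); save(s,'s23.png',(240,90,440,220),4)
```

```text
t 14.2667 pos [ 0.4813 -0.0583  0.0592] yaw 41.45 gap 0.0228 F [ 1.54  0.21 -0.21] T [-0.033 -0.026 -0.048] tilt [-0.0007 -0.0014]
slide [0.0005 0.068  0.0541] roll 0.003
```

View pics/w23.png

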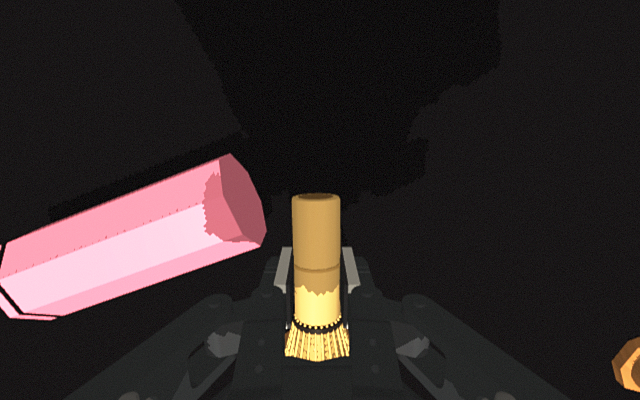

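View pics/s23.png

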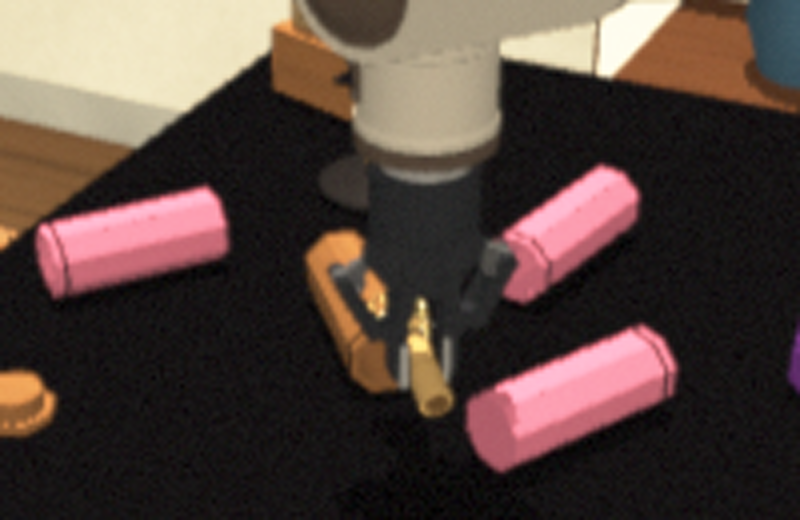

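Emit:
servo_tool:
  motion:
    - {"slide": [0, -0.01, -0.04], "roll": 0, "jaw": 0.85}
    - {"slide": [0.02, -0.03, -0.08], "roll": 0, "jaw": 0.85}
    - {"slide": [0.035, -0.06, -0.12], "roll": 0, "jaw": 0.85}
    - {"slide": [0.053, -0.09, -0.13], "roll": 0, "jaw": 0.85}
    - {"slide": [0.071, -0.12, -0.13], "roll": 0, "jaw": 0.85}
    - {"slide": [0.089, -0.15, -0.13], "roll": 0, "jaw": 0.85}
    - {"slide": [0.107, -0.18, -0.13], "roll": 0, "jaw": 0.85}
    - {"slide": [0.125, -0.21, -0.13], "roll": 0, "jaw": 0.85}
    - {"slide": [0.143, -0.235, -0.13], "roll": 0, "jaw": 0.85}
    - {"slide": [0.161, -0.26, -0.13], "roll": 0, "jaw": 0.85}
    - {"slide": [0.172, -0.278, -0.13], "roll": 0, "jaw": 0.85}
    - {"slide": [0.177, -0.285, -0.12], "roll": 0, "jaw": 0.85}

```text
clock: 15.37
eef_pos: [0.4261, 0.2745, 0.1803]
tcp_rot: [[0.748, 0.663, 0.002], [0.663, -0.748, 0.002], [0.003, 0.0, -1.0]]
ft_force: [0.9, 0.0, -0.8]
finger_gap: 0.0226
```

Emit:
servo_tool:
  motion:
    - {"slide": [0, 0, 0], "roll": 0, "jaw": 0.85}
    - {"slide": [0, 0, 0], "roll": 0, "jaw": 0.85}
    - {"slide": [0, 0, 0], "roll": 0, "jaw": 0.85}

```text
clock: 15.62
eef_pos: [0.4266, 0.2708, 0.1788]
tcp_rot: [[0.75, 0.661, -0.0], [0.661, -0.75, -0.0], [-0.0, 0.0, -1.0]]
ft_force: [-0.0, 0.1, 0.1]
finger_gap: 0.023
```

Run:
```python
from h import *
to([.4255,.272,.12],41.3)
c=wcam(); save(c,'w24.png'); s=cam('side'); save(s,'s24.png',(200,170,360,320),5); t=cam('top'); save(t,'t24.png',(120,120,320,270),4)
```

```text
t 15.6167 pos [0.4266 0.2708 0.1788] yaw 41.39 gap 0.023 F [-0.02  0.11  0.08] T [ 0.022 -0.004  0.003] tilt [-0.0004  0.0001]
slide [-0.     -0.0016  0.0588] roll 0.002
```

View pics/w24.png

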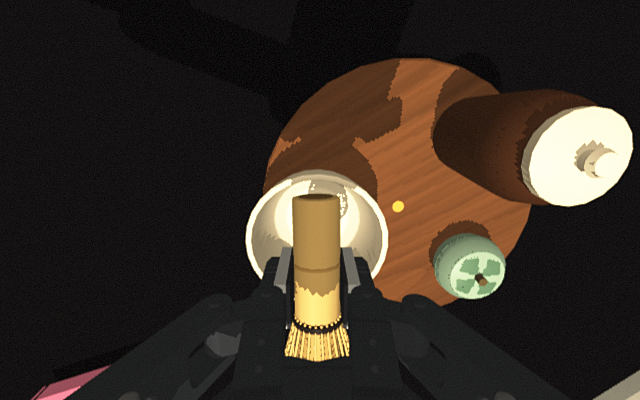

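View pics/s24.png

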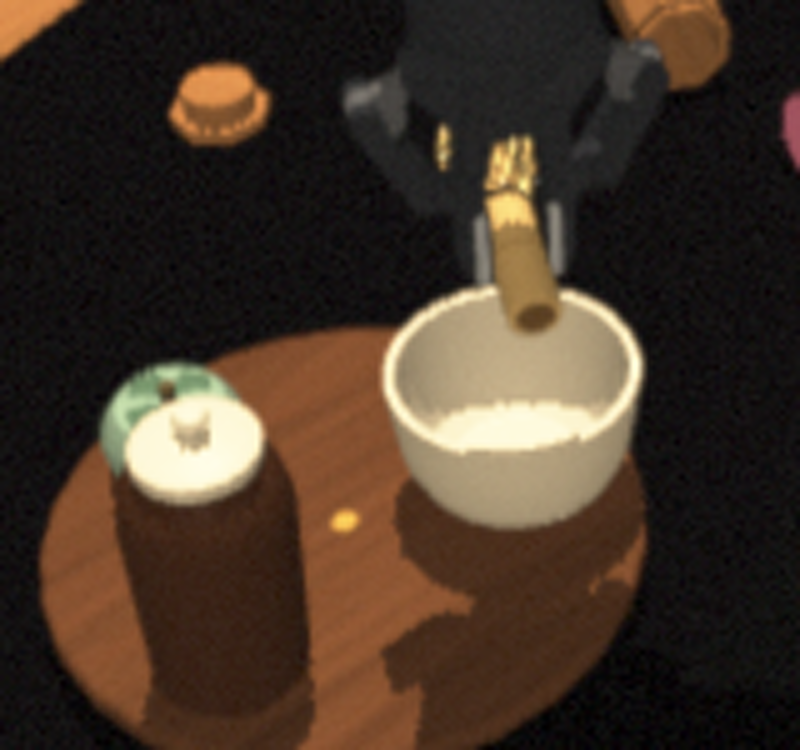

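View pics/t24.png

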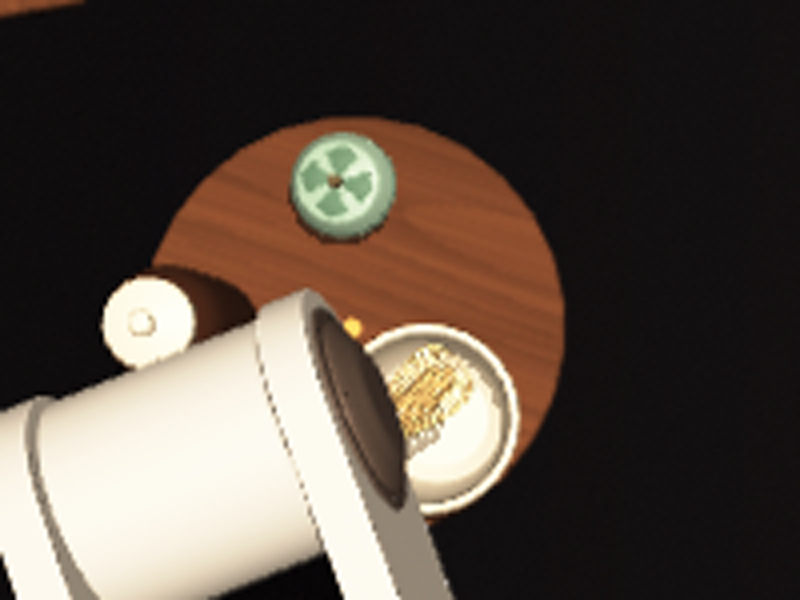

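Run:
```python
from h import *
def tri(c1,u1,c2,u2):
    d1=ray(c1,[u1])[0];d2=ray(c2,[u2])[0];d1/=np.linalg.norm(d1);d2/=np.linalg.norm(d2)
    A=np.c_[d1,-d2]; k=np.linalg.lstsq(A,c2['o']-c1['o'],rcond=None)[0]
    p,q=c1['o']+k[0]*d1,c2['o']+k[1]*d2; return (p+q)/2,np.linalg.norm(p-q)
w=wcam(); s=cam('side'); t=cam('top'); st=manip.read_state(); R=st['tcp_rot'];E=st['eef_pos']
save(s,'s25.png',(280,180,330,250),10); save(w,'w25.png',(260,170,380,270),6)
p,e=tri(w,(316.5,199),s,(307,233)); print('end ctr',p.round(4),e.round(4),'tool',(R.T@(p-E)).round(4))
# bulb silhouettes top view
p,e=tri(t,(228.75,217),s,(302.5,203)); print('bulb',p.round(4),e.round(4),'tool',(R.T@(p-E)).round(4))
for z in (.185,.195): p=plane(t,[[228.75,217]],z)[0]; print((R.T@(p-E)).round(4))
# bowl now
hsv=cv2.cvtColor(s['img'],cv2.COLOR_RGB2HSV)
```

```text
end ctr [0.403  0.2987 0.1818] 0.0015 tool [ 0.0003 -0.0362 -0.0027]
bulb [0.4603 0.2257 0.1915] 0.0072 tool [-0.0049  0.0564 -0.0125]
[-0.0007  0.0563 -0.006 ]
[-0.0018  0.0576 -0.016 ]
```

View pics/s25.png

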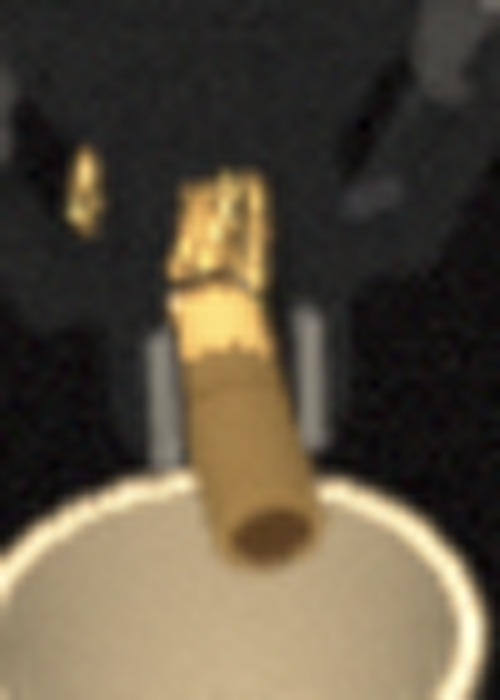

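View pics/w25.png

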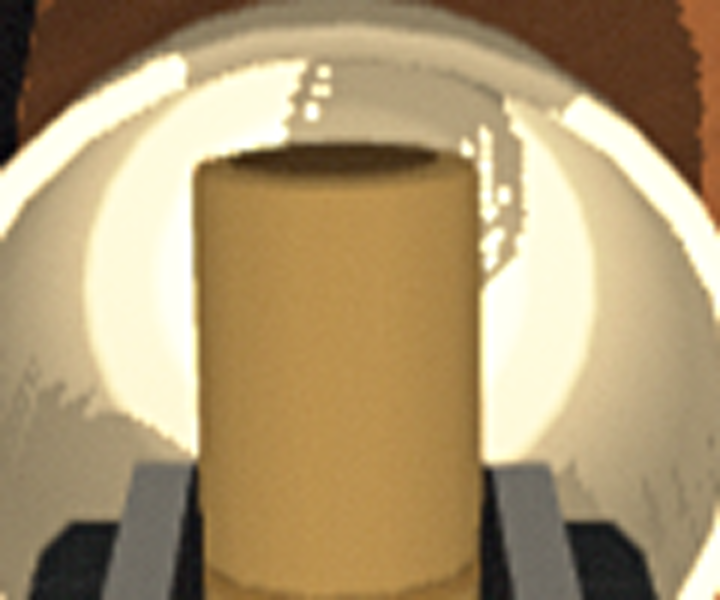

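Run:
```python
from h import *
to([.4196,.2791,.115],41.3)
```

```text
t 15.9167 pos [0.4267 0.2713 0.179 ] yaw 41.38 gap 0.0225 F [ 0.25 -0.86 -0.9 ] T [ 0.007 -0.008  0.037] tilt [0.0004 0.0001]
slide [-0.0002 -0.0105  0.064 ] roll 0.001
```

Emit:
servo_tool:
  motion:
    - {"slide": [0, -0.005, 0.01], "roll": 0, "jaw": 0.85}
    - {"slide": [0, -0.0105, 0.025], "roll": 0, "jaw": 0.85}
    - {"slide": [0, -0.0105, 0.04], "roll": 0, "jaw": 0.85}
    - {"slide": [0, -0.0105, 0.052], "roll": 0, "jaw": 0.85}
    - {"slide": [0, -0.0105, 0.06], "roll": 0, "jaw": 0.85}
    - {"slide": [0, -0.0105, 0.064], "roll": 0, "jaw": 0.85}
    - {"slide": [0, -0.0105, 0.064], "roll": 0, "jaw": 0.85}

```text
clock: 16.5
eef_pos: [0.4193, 0.2795, 0.114]
tcp_rot: [[0.75, 0.662, -0.001], [0.662, -0.75, -0.0], [-0.001, -0.0, -1.0]]
ft_force: [0.1, -0.8, -0.5]
finger_gap: 0.0226
```

Run:
```python
from h import *
to([.4196,.2791,.107],41.3)
c=wcam(); save(c,'w26.png'); s=cam('side'); save(s,'s26.png',(240,170,360,290),6); t=cam('top'); save(t,'t26.png',(160,170,280,270),6)
```

```text
t 16.5 pos [0.4193 0.2795 0.114 ] yaw 41.42 gap 0.0226 F [ 0.08 -0.76 -0.5 ] T [ 0.049  0.05  -0.023] tilt [-0.0011 -0.0004]
slide [-0.      0.0005  0.007 ] roll 0.002
```

View pics/w26.png

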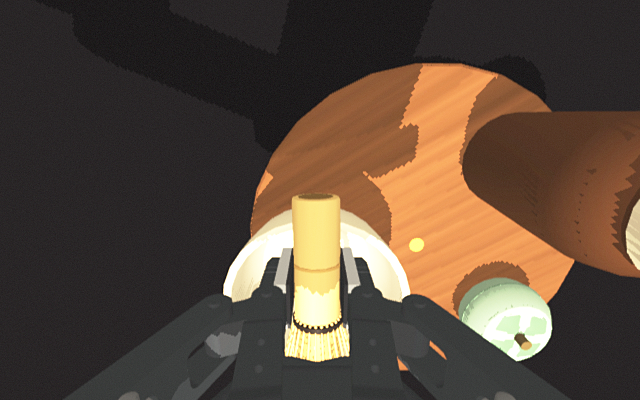

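View pics/s26.png

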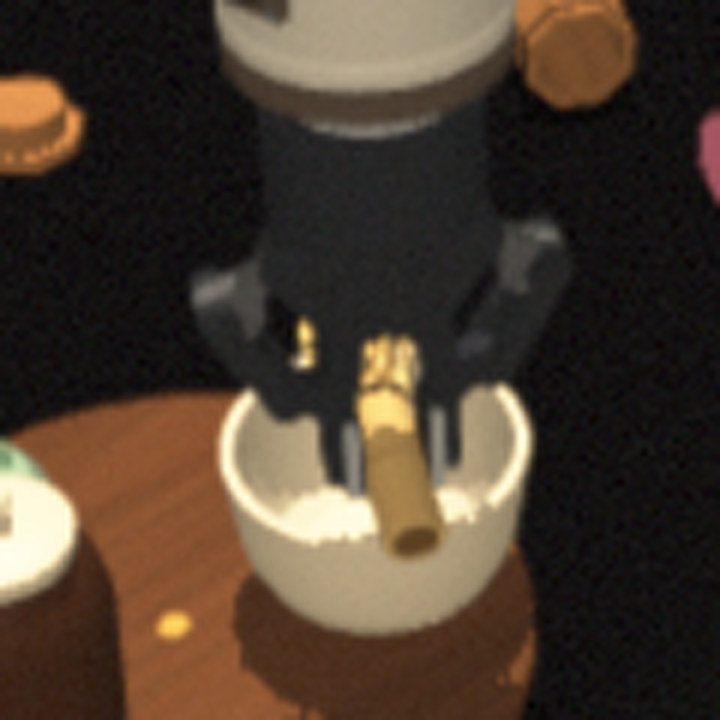

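View pics/t26.png

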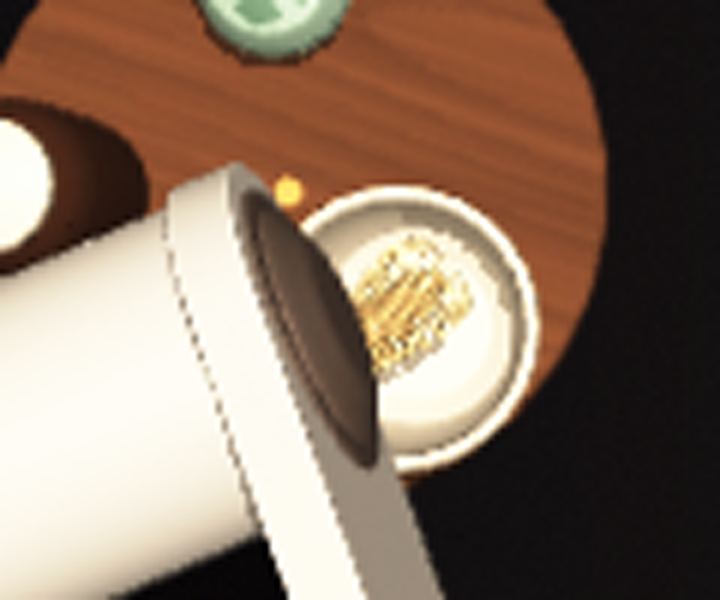

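Emit:
servo_tool:
  motion:
    - {"slide": [0, 0, 0.002], "roll": 0, "jaw": 0.85}
    - {"slide": [0, 0, 0.004], "roll": 0, "jaw": 0.85}
    - {"slide": [0, 0, 0.005], "roll": 0, "jaw": 0.85}
    - {"slide": [0, 0, 0.005], "roll": 0, "jaw": 0.85}

```text
clock: 16.98
eef_pos: [0.4194, 0.2796, 0.1097]
tcp_rot: [[0.75, 0.662, -0.0], [0.662, -0.75, -0.0], [-0.0, -0.0, -1.0]]
ft_force: [-0.4, -0.5, -0.1]
finger_gap: 0.0225
```

Emit:
servo_tool:
  motion:
    - {"slide": [0, 0, 0.001], "roll": 0, "jaw": 0.85}
    - {"slide": [0, 0, 0.001], "roll": 0, "jaw": 0.85}

```text
clock: 17.15
eef_pos: [0.4195, 0.2797, 0.1087]
tcp_rot: [[0.75, 0.662, -0.0], [0.662, -0.75, 0.0], [-0.0, -0.0, -1.0]]
ft_force: [0.2, 0.1, -0.4]
finger_gap: 0.0228
```

Emit:
servo_tool:
  motion:
    - {"slide": [0, 0, 0.001], "roll": 0, "jaw": 0.85}
    - {"slide": [0, 0, 0.001], "roll": 0, "jaw": 0.85}

```text
clock: 17.32
eef_pos: [0.4195, 0.2797, 0.1077]
tcp_rot: [[0.75, 0.662, -0.0], [0.662, -0.75, 0.0], [0.0, -0.0, -1.0]]
ft_force: [0.5, 1.0, -0.3]
finger_gap: 0.0224
```

Run:
```python
from h import *
to([.4196,.2791,.107],41.3)
s=cam('side'); save(s,'s27.png',(240,170,360,290),6)
```

```text
t 17.3167 pos [0.4195 0.2797 0.1077] yaw 41.43 gap 0.0224 F [ 0.46  0.97 -0.32] T [-0.007 -0.019  0.026] tilt [ 0.     -0.0001]
slide [-0.0003  0.0005  0.0007] roll 0.002
```

View pics/s27.png

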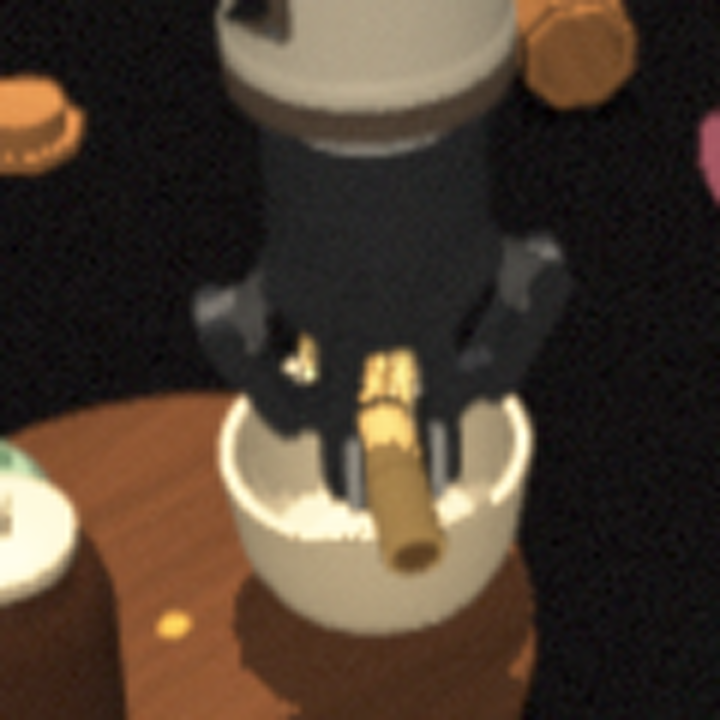

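No contact yet, so I lower it by millimetres.

Emit:
servo_tool:
  motion:
    - {"slide": [0, 0, 0.001], "roll": 0, "jaw": 0.85}
    - {"slide": [0, 0, 0.001], "roll": 0, "jaw": 0.85}

```text
clock: 17.53
eef_pos: [0.4195, 0.2797, 0.1067]
tcp_rot: [[0.75, 0.662, -0.0], [0.662, -0.75, 0.0], [-0.0, -0.0, -1.0]]
ft_force: [-0.2, -0.6, 0.0]
finger_gap: 0.0226
```

Emit:
servo_tool:
  motion:
    - {"slide": [0, 0, 0.001], "roll": 0, "jaw": 0.85}
    - {"slide": [0, 0, 0.001], "roll": 0, "jaw": 0.85}

```text
clock: 17.7
eef_pos: [0.4195, 0.2796, 0.1057]
tcp_rot: [[0.75, 0.662, -0.0], [0.662, -0.75, 0.0], [-0.0, -0.0, -1.0]]
ft_force: [0.2, -0.1, -0.0]
finger_gap: 0.0226
```

Run:
```python
from h import *
to([.4196,.2791,.107],41.3)
```

```text
t 17.7 pos [0.4195 0.2796 0.1057] yaw 41.42 gap 0.0226 F [ 0.16 -0.12 -0.05] T [-0.02   0.027  0.002] tilt [-0.0001 -0.0001]
slide [-0.0003  0.0005 -0.0013] roll 0.002
```

Emit:
servo_tool:
  motion:
    - {"slide": [0, 0, 0.001], "roll": 0, "jaw": 0.85}
    - {"slide": [0, 0, 0.001], "roll": 0, "jaw": 0.85}

```text
clock: 17.87
eef_pos: [0.4195, 0.2796, 0.1047]
tcp_rot: [[0.75, 0.662, -0.0], [0.662, -0.75, 0.0], [-0.0, -0.0, -1.0]]
ft_force: [0.3, 0.2, -0.2]
finger_gap: 0.0226
```

Emit:
servo_tool:
  motion:
    - {"slide": [0, 0, 0.001], "roll": 0, "jaw": 0.85}
    - {"slide": [0, 0, 0.001], "roll": 0, "jaw": 0.85}

```text
clock: 18.03
eef_pos: [0.4196, 0.2798, 0.104]
tcp_rot: [[0.75, 0.662, 0.0], [0.662, -0.75, 0.0], [0.0, -0.0, -1.0]]
ft_force: [-1.2, -0.1, 5.2]
finger_gap: 0.0224
```

Run:
```python
from h import *
to([.4196,.2791,.107],41.3)
s=cam('side'); save(s,'s28.png',(270,200,340,270),9); w=wcam(); save(w,'w28.png',(200,170,440,350),3)
```

```text
t 18.0333 pos [0.4196 0.2798 0.104 ] yaw 41.43 gap 0.0224 F [-1.18 -0.06  5.16] T [0.018 0.251 0.046] tilt [ 0.0004 -0.0001]
slide [-0.0004  0.0005 -0.003 ] roll 0.002
```

View pics/s28.png

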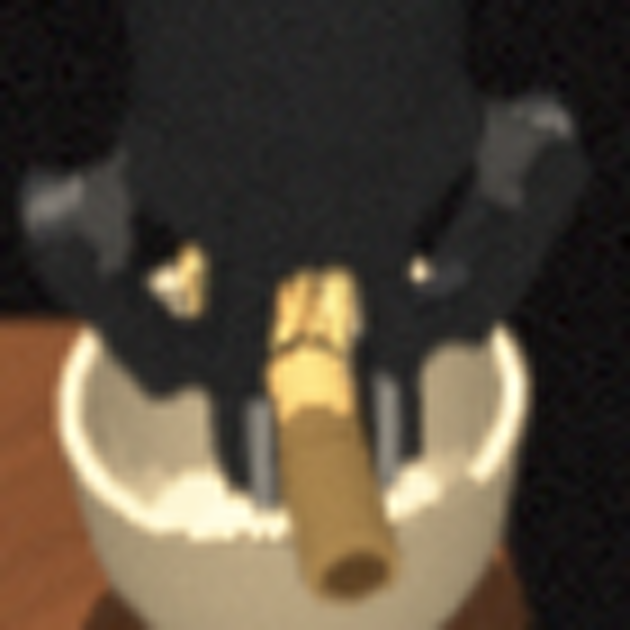

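View pics/w28.png

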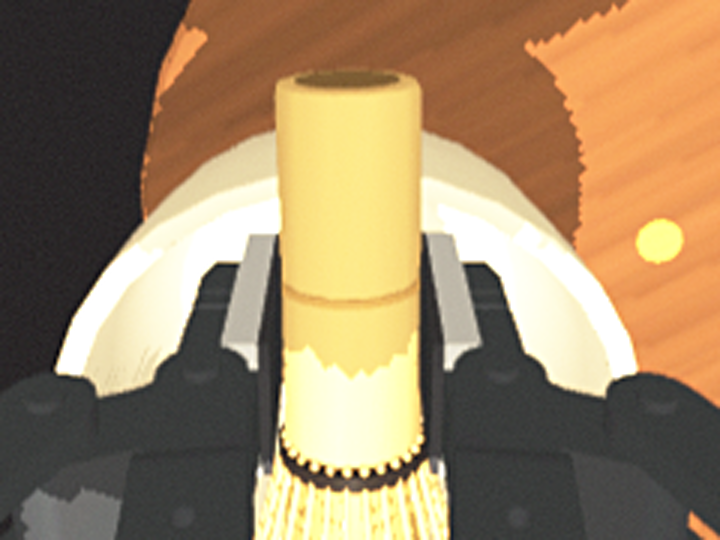

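Contact shows as 5 N upward at TCP z = 0.104, with the handle lying on the rim. I back off a hair and loosen slowly.

Emit:
servo_tool:
  motion:
    - {"slide": [0, 0, -0.001], "roll": 0, "jaw": 0.78}
    - {"slide": [0, 0, -0.001], "roll": 0, "jaw": 0.75}
    - {"slide": [0, 0, -0.001], "roll": 0, "jaw": 0.74}
    - {"slide": [0, 0, -0.001], "roll": 0, "jaw": 0.73}
  newtons: 20

```text
clock: 18.47
eef_pos: [0.4194, 0.2796, 0.1047]
tcp_rot: [[0.75, 0.662, -0.0], [0.662, -0.75, 0.0], [-0.0, -0.0, -1.0]]
ft_force: [0.7, 0.5, 0.4]
finger_gap: 0.0231
```

Emit:
servo_tool:
  motion:
    - {"slide": [0, 0, -0.001], "roll": 0, "jaw": 0.725}
    - {"slide": [0, 0, -0.001], "roll": 0, "jaw": 0.72}
    - {"slide": [0, 0, -0.001], "roll": 0, "jaw": 0.72}

```text
clock: 18.72
eef_pos: [0.4195, 0.2797, 0.1059]
tcp_rot: [[0.75, 0.662, 0.0], [0.662, -0.75, 0.0], [0.0, -0.0, -1.0]]
ft_force: [0.5, 0.2, -0.3]
finger_gap: 0.0238
```

Run:
```python
from h import *
to([.4196,.2791,.107],41.3)
s=cam('side'); save(s,'s29.png',(270,200,340,270),9)
```

```text
t 18.7167 pos [0.4195 0.2797 0.1059] yaw 41.42 gap 0.0238 F [ 0.48  0.2  -0.28] T [ 0.034  0.018 -0.054] tilt [ 0.0001 -0.0001]
slide [-0.0003  0.0005 -0.0011] roll 0.002
```

View pics/s29.png

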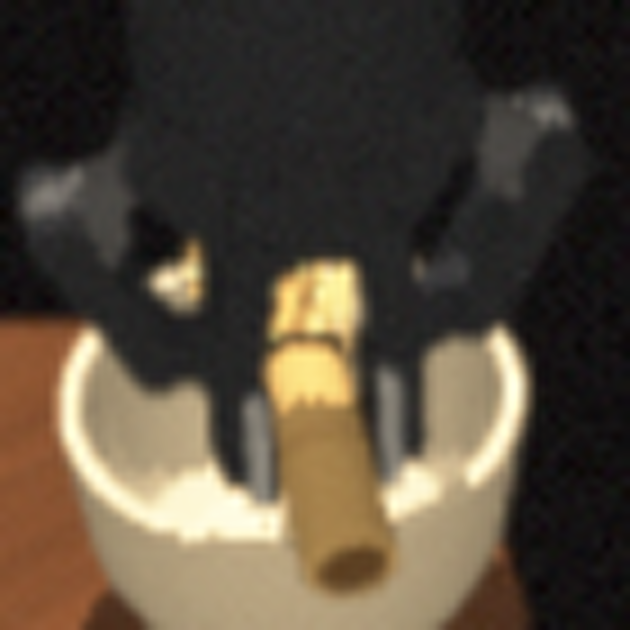

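Emit:
servo_tool:
  motion:
    - {"slide": [0, 0, 0.001], "roll": 0, "jaw": 0.72}
    - {"slide": [0, 0, 0.002], "roll": 0, "jaw": 0.72}
    - {"slide": [0, 0, 0.002], "roll": 0, "jaw": 0.715}
    - {"slide": [0, 0, 0.002], "roll": 0, "jaw": 0.71}

```text
clock: 19.1
eef_pos: [0.4195, 0.2797, 0.1038]
tcp_rot: [[0.75, 0.662, -0.0], [0.662, -0.75, 0.0], [-0.0, -0.0, -1.0]]
ft_force: [-0.2, 0.1, 0.4]
finger_gap: 0.0249
```

Run:
```python
from h import *
to([.4196,.2791,.107],41.3)
s=cam('side'); save(s,'s30.png',(270,200,340,270),9)
```

```text
t 19.1 pos [0.4195 0.2797 0.1038] yaw 41.42 gap 0.0249 F [-0.2   0.08  0.41] T [ 0.055 -0.038 -0.043] tilt [-0.0001 -0.0002]
slide [-0.0003  0.0005 -0.0032] roll 0.002
```

View pics/s30.png

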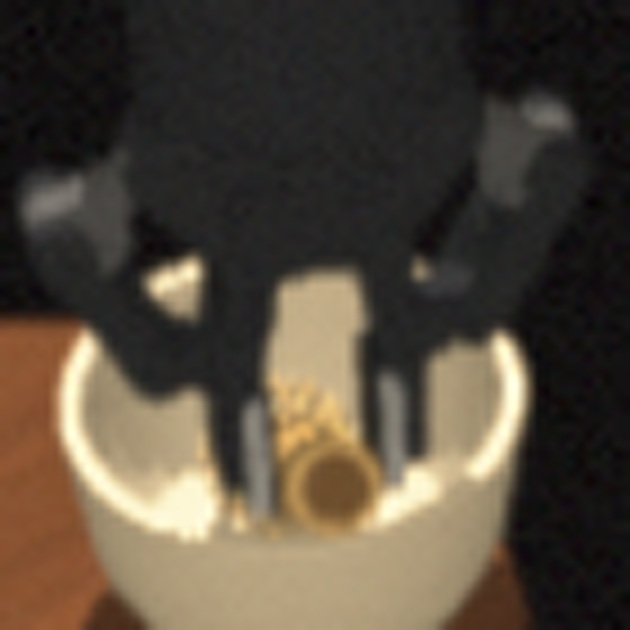

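The tines have settled down into the bowl and the handle end sits at the rim (crop 335,485). I open a little more and rise.

Emit:
servo_tool:
  motion:
    - {"slide": [0, 0, 0], "roll": 0, "jaw": 0.69}
    - {"slide": [0, 0, 0], "roll": 0, "jaw": 0.66}
    - {"slide": [0, 0, 0], "roll": 0, "jaw": 0.62}
    - {"slide": [0, 0, 0], "roll": 0, "jaw": 0.62}
    - {"slide": [0, 0, -0.015], "roll": 0, "jaw": 0.62}
    - {"slide": [0, 0, -0.035], "roll": 0, "jaw": 0.6}
    - {"slide": [0, 0, -0.06], "roll": 0, "jaw": 0.5}
    - {"slide": [0, 0, -0.09], "roll": 0, "jaw": 0.5}
    - {"slide": [0, 0, -0.12], "roll": 0, "jaw": 0.5}
    - {"slide": [0, 0, -0.14], "roll": 0, "jaw": 0.5}

```text
clock: 19.98
eef_pos: [0.4197, 0.2798, 0.2467]
tcp_rot: [[0.75, 0.662, 0.002], [0.662, -0.75, 0.001], [0.002, 0.001, -1.0]]
ft_force: [0.8, 0.8, 0.8]
finger_gap: 0.0426
```

Run:
```python
from h import *
to([.4196,.2791,.107],41.3)
s=cam('side'); save(s,'s31.png'); w=wcam(); save(w,'w31.png')
```

```text
t 19.9833 pos [0.4197 0.2798 0.2467] yaw 41.43 gap 0.0426 F [0.78 0.78 0.76] T [0.032 0.008 0.003] tilt [0.0023 0.0006]
slide [-0.0009  0.0003  0.1397] roll 0.002
```

View pics/s31.png

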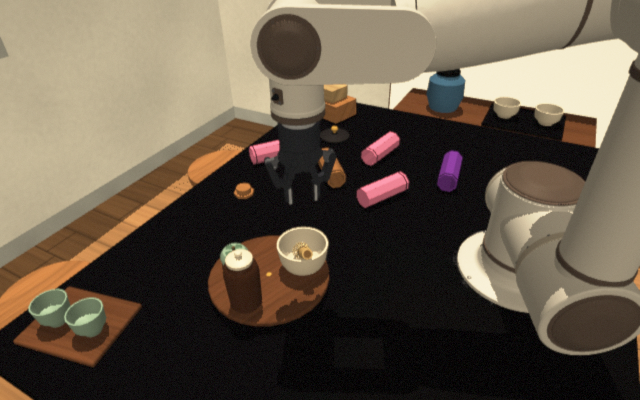

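View pics/w31.png

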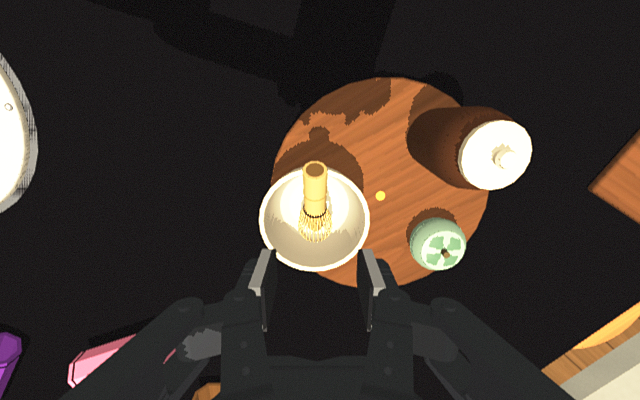

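Run:
```python
from h import *
def tri(c1,u1,c2,u2):
    d1=ray(c1,[u1])[0];d2=ray(c2,[u2])[0];d1/=np.linalg.norm(d1);d2/=np.linalg.norm(d2)
    k=np.linalg.lstsq(np.c_[d1,-d2],c2['o']-c1['o'],rcond=None)[0]
    p,q=c1['o']+k[0]*d1,c2['o']+k[1]*d2; return (p+q)/2,np.linalg.norm(p-q)
w=wcam(); s=cam('side'); save(w,'w32.png',(250,150,380,280),6); save(s,'s32.png',(265,215,340,285),9)
for z in (.06,.08,.1): print(z,plane(w,[[315.5,211]],z)[0].round(4))
hsv=cv2.cvtColor(w['img'],cv2.COLOR_RGB2HSV)
m=((hsv[...,2]>90)&(hsv[...,1]<90)).astype(np.uint8); zz=np.zeros_like(m); zz[150:275,250:380]=m[150:275,250:380]
ct=max(cv2.findContours(zz,0,1)[0],key=cv2.contourArea)
p=plane(w,cv2.convexHull(ct)[:,0],.1)[:,:2].astype(np.float32); print(cv2.minEnclosingCircle(p))
to([.4196,.2791,.107],41.3)
```

```text
0.06 [0.4464 0.2499 0.06  ]
0.08 [0.4415 0.2554 0.08  ]
0.1 [0.4366 0.261  0.1   ]
((0.459588885307312, 0.23508569598197937), 0.0813574492931366)
t 20.1833 pos [0.4195 0.2797 0.2438] yaw 41.42 gap 0.0429 F [ 0.98 -0.26 -0.62] T [ 0.003  0.045 -0.005] tilt [0.0005 0.    ]
slide [-0.0004  0.0005  0.1368] roll 0.002
```

View pics/w32.png

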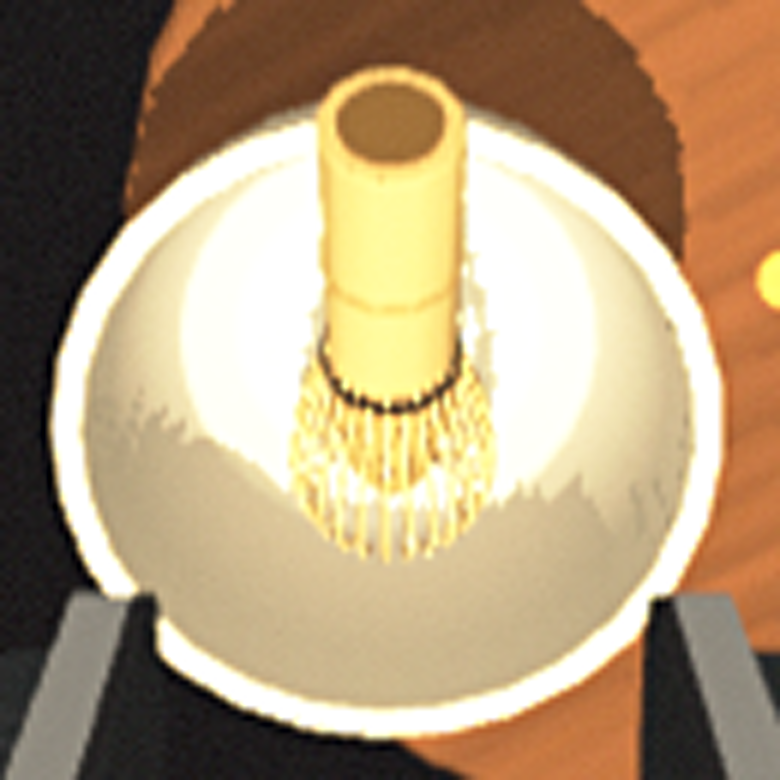

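View pics/s32.png

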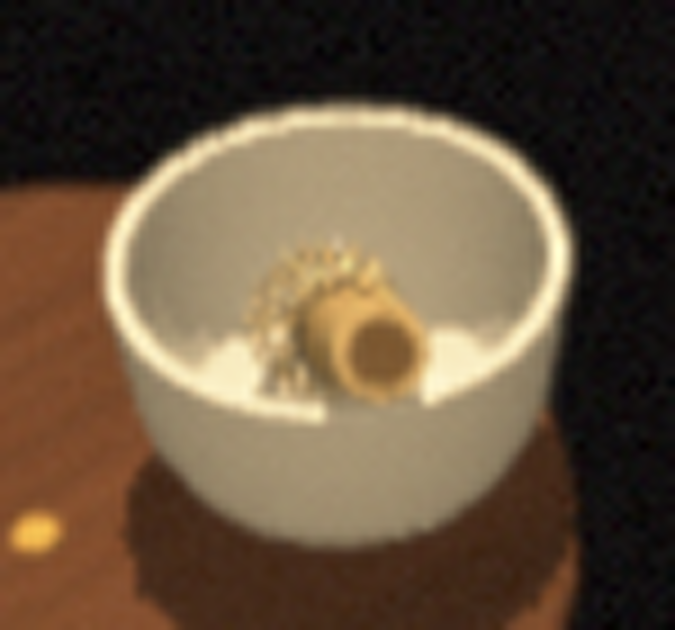

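Run:
```python
from h import *
w=wcam(); print('bowl rim ctr',plane(w,[[314.7,219.7]],.1)[0].round(4))
t=cam('top'); save(t,'t33.png'); hsv=cv2.cvtColor(t['img'],cv2.COLOR_RGB2HSV)
m=((hsv[...,0]>5)&(hsv[...,0]<25)&(hsv[...,1]>80)&(hsv[...,2]>40)).astype(np.uint8)
z=np.zeros_like(m); z[135:210,350:435]=m[135:210,350:435]
ct=max(cv2.findContours(z,0,1)[0],key=cv2.contourArea)[:,0,:]
print('case',cv2.minAreaRect(plane(t,ct,.028)[:,:2].astype(np.float32)))
```

```text
bowl rim ctr [0.4398 0.2535 0.1   ]
case ((0.5918914675712585, -0.17939525842666626), (0.05970170721411705, 0.1634664237499237), 41.70976257324219)
```

View pics/t33.png

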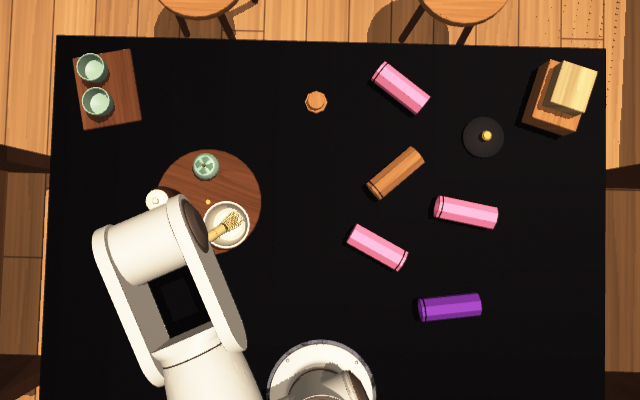

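Run:
```python
from plant import manip
print(manip.read_state()['clock'], manip.job_done())
```

```text
the job is handed in; nothing more can be done
20.2833 None
```

The whisk is in the tea bowl, tines down, with its handle leaning on the rim, and the job was handed in at 20.3 s. No verdict was reported.

**What I did**
1. I gripped the case lightly by its closed end and lifted, so it pivoted to about 20–24° with its mouth low over the shelf. The whisk slid about 25 mm out of the mouth.
2. I laid the case back on its flat. That pushed the handle partly back in, leaving about 16 mm showing.
3. I gripped the handle by its end and drew it out about 42 mm. I then let go and gripped again nearer the tines, to keep clear of a pink look-alike, and drew the whisk fully out.
4. I lowered the handle onto the bowl rim and loosened the jaws slowly. The tines went down into the bowl within one short loosening step.

**Last checks**
- **Whisk:** it leans roughly 35–40° from level in the last pictures, and its middle is about 10–15 mm from the bowl's axis.
- **Bowl:** the wrist view puts it about 6 mm from where the top view had it at the start; part of that is measuring error.
- **Case:** it lies on its flat within about 2 mm and 0.5° of its first pose.
- **Other things:** they look unmoved in the top view, and the gripper is clear, about 14 cm above the rim.

**Less certain**
- The protrusion at the first step rests on rough estimates: about 25 mm while tipped and 16 mm once laid down, against the 15 mm needed.
- The handle touched the rim with about 5 N, a firmer contact than I meant.

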